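# Load and latch the cool box

## Task

Pack the spice tins for transport: take every tin out of its pocket in the metal strip and lay it flat on the floor of the cool box's well, none on top of another. Then shut the lid, swing the latch's wire loop over onto the two-pronged keeper on the lid, and snap the lever right down over centre so that the hooked loop is pulled tight and holds the lid. Do not knock over or shove aside the glass jar and the pepper mill standing about.

Things in the scene. Friction and masses are not known exactly. Their poses are not given: they have to be found in the camera images.
- case: Grey cool box, fixed, 355 x 220 mm. Origin on the table under it; x runs from the hood with the latch (-x) to the lid's hinge (+x), roughly along world +y; y along the hinge. Fixed hood: x -170 to -25 mm, flat top at z 120. Then the open well: x -20 to 145, y -90 to 90, floor at z 75, rim at z 109; side walls 20 mm, rear wall 30 mm.
- well (a point): Centre of the well's floor, axes as the case's; the floor is 165 (x) by 180 mm (y), 34 mm below the closed lid.
- lid_hinge (a point): Point on the lid's hinge line, mid-width, at case x 155, z 109 mm; axes turn with the lid.
- lid_edge (a point): Middle of the lid's free edge, on its outer (upper) face. White panel, 183 mm from hinge to edge, 216 mm wide, 11 mm thick (the hinge line lies in its underside plane); shut, its top is level with the hood's (z 120 mm). Only the keeper prongs stand on its outer face.
- lid (a joint): Lid angle, rad: 0 shut, 1.57 upright, stop at 1.85; starts standing open. The hinge is stiff (0.6 N m): the lid stays where it is left and must be pushed all the way down. The 0.5 kg lid can be pushed on its outer face.
- keeper (a point): Seat between the keeper's two prongs: where the bar's centre lies when pulled tight, 14 mm above the lid's face, 161 mm from the hinge; axes as the case's when shut. Prongs at y +-21 mm, 10 mm wide: a foot 10 mm high, x -6 to 26 mm, and at its hood side a 14 mm lip leaning 25 deg to +x, its top 1 mm past the seat. The bar drops behind the lips onto the feet and is pulled to -x. Gap between prongs 32 mm.
- lever_pivot (a point): Fixed lever pivot at case x -72, z 137 mm (17 mm above the hood), axes as the case's; the hinge line runs along y. The keeper seat of the shut lid is 66 mm from it in +x and 3 mm lower.
- lever_tip (a point): End of the steel lever: a flat bar 24 mm wide, 8 mm thick, 50 mm from pivot to tip.
- lever (a joint): Lever angle, rad: 0 snapped down flat over the hood, pointing away from the lid (case -x), 1.57 upright, stop at 2.45 leaning towards the lid; starts at 2.2 to 2.4. Friction 0.06 N m: stays where left. With the loop hooked, pushing it down takes about 6 N at the tip, then it goes over centre and the loop's tension holds it.
- loop (a joint): Angle of the loop on the lever, rad. The loop's direction in the case's x, z is (cos A, -sin A), A = lever + loop. It swings freely on an axis carried by the lever at pivot + 18 mm * (-cos(lever - 0.209), sin(lever - 0.209)) in case x, z. At the start it is folded back away from the lid and must be swung up and over, about half a turn.
- bar (a point): Centre of the wire loop's crossbar: 8 mm thick round bar along y, 60 mm between the 6 mm side wires, 76 mm from the loop's axis. At the start it lies on two small rubber rests on the hood (at y +-22 mm, 8 mm wide, 14 mm high), so a finger fits between and under it.
- bail (a joint): Spring stretch of the loop's length, m: 0 when slack, about 0.008 when hooked and snapped tight; 5 N per mm.
- strip: Low aluminium pocket strip, fixed, 282 x 56 mm, 10 mm high, origin under its centre, x along the row. Six square 40 mm pockets, 6 mm deep (floor at 4 mm), 46 mm apart at x -115, -69, -23, 23, 69, 115 mm. 4 to 6 of them hold a tin.
- tin0_mid (a point): Centre of a flat round steel spice tin, 36 mm across, 18 mm high, about 45 g; z along its axis. Either face may be up. May be absent.
- tin1_mid (a point): Centre of a flat round steel spice tin, 36 mm across, 18 mm high, about 45 g; z along its axis. Either face may be up. May be absent.
- tin2_mid (a point): Centre of a flat round steel spice tin, 36 mm across, 18 mm high, about 45 g; z along its axis. Either face may be up. May be absent.
- tin3_mid (a point): Centre of a flat round steel spice tin, 36 mm across, 18 mm high, about 45 g; z along its axis. Either face may be up. May be absent.
- tin4_mid (a point): Centre of a flat round steel spice tin, 36 mm across, 18 mm high, about 45 g; z along its axis. Either face may be up. May be absent.
- tin5_mid (a point): Centre of a flat round steel spice tin, 36 mm across, 18 mm high, about 45 g; z along its axis. Either face may be up. May be absent.
- jar: Glass jar, 64 mm across, 100 mm high, bystander; origin under it.
- mill: Wooden pepper mill, 54 mm across, 135 mm high, bystander; origin under it.

How it is judged:
By the outcome, as a careful person would: the job done as asked, in the order asked, and still so for the second after the job is handed in, with the robot touching nothing.
Of tin0, tin1, tin2, tin3, tin4, tin5 only 4 to 6 are there at a start; the rules pass over those that are not, and their reading is None.
At some moment in a run one of tin0, tin1, tin2, tin3, tin4, tin5 may be knocked a few centimetres aside while the robot is not near it.
It also fails if it takes over 210 s, if anything falls off the work surface, if the arm or the gripper's body presses on something with over 40 N, if the wrist force passes 120 N, or if a joint passes its speed limit or range.

## Robot

A 6-joint arm with a two-finger parallel gripper is mounted at the origin on the work surface. World frame = base frame: x ahead of the robot, y to its left, z up, the work surface at z = 0. Lengths are in m, angles in rad, forces in N, time in s.
With the tool pointing down it reaches from about 0.225 to 0.875 m from the base axis. Payload 3.4 kg.
Tool frame: the origin (TCP) lies at the very end of the fingers, on their centre line; the grasp point (between the pads) lies 19 mm behind it; z points along the fingers, x is the direction in which the jaws open and shut, and the axes are right-handed (so a half turn about z gives the same grasp; the last joint's range is limited). The gripper opens to 85 mm and grips with 20 to 120 N. Pads are 22 mm wide; open, the fingers measure 114 mm over their backs; the gripper's body (76 mm by 85 mm) begins 54 mm behind the grasp point. The pads swing forward as they close: fully open they stand 13 mm farther back than shut.
Start: joints at [1.018, 0.276, 1.505, -0, 1.361, -0.121], TCP at [0.241, 0.522, 0.231] pointing down, gripper open.
Joint ranges: [-2.89, 2.89], [-0.75, 2.08], [0.22, 2.7], [-1.18, 4.32], [0.11, 2.71], [-2.7, 2.7]. Speed limits (rad/s): [2.57, 2.57, 3.14, 3.14, 3.14, 3.14].

## Interface

Orientations are given as a unit quaternion [w, x, y, z].
In Python, from rig import manip gives the robot as it stands.
- The arm moves only by the tool send_rows, never from a script. Its argument "increments" is a list of rows, each a list of 5 numbers: the opening, from 0 (shut) to 1 (fully open), then the shift along the tool's x, y, z in m, then the turn about the tool's z in rad. A call has 1 to 8 rows; each row shifts and turns the commanded pose from where the row before left it, along the tool's axes as they then stand; what a row does not reach is not made up. A row lasts 1/8 s, in which the tool goes at most 62.5 mm and 10.7 degrees, less where a joint would pass 70% of its speed; a pose out of reach is approached as far as the arm can. A call is refused whole if a number of a shift passes 0.0625 or a number of a turn 0.188, either way. A call with a gripper value outside its range is refused whole. The fingers move at their own pace and stop on an object; "squeeze" is the grip in N (left out, the last holds). Time passes only in rows, so rows that do not move let the fingers close. It gives the time, the measured TCP pose, the force and the opening at its end, in the units of the state.
- manip.get_state(): the state, without advancing time (a new reading comes with each control period).
- manip.get_image(name): name is "scene" or "top" or "wrist"; returns the picture (384x512x3 uint8, red, green, blue); there is no depth.
- manip.calibration(name): a dict with "fx", "fy", "cx", "cy" (pixels), "camera_from_world" (4x4, takes a point from world to camera coordinates). Camera axes: x right, y up, looking along -z (the intrinsics and any distortion apply to the point x, -y, -z); pixel columns grow to the right and rows downward; lengths in m; the calibration is good to about 2 mm. A picture is of the moment at which its call begins: read the wrist's pose just before it. calibration takes no time and is no camera call; for the wrist camera it gives the pose at the moment of the call.
- manip.sign_off(): hands the job in, once; it reports no verdict.
The state is a dict: "clock": time; "qpos": joint angles; "qd": joint speeds; "effort": joint torques, N m; "position": TCP position; "ee_rot": TCP orientation; "contact_force": force on the tool from outside, world axes, zero at the start; "moment": the same for the moment, N m; "width": finger opening in m.
Only numpy, scipy, OpenCV 4.12 (cv2) and the standard library are available. Lean on these libraries where they do the work, as an engineer would, in place of code of your own. Each camera call takes 0.05 s, during which the arm holds its last target.

## Working session

There is one attempt and no reset: what is moved stays moved. The work goes in short steps, Python scripts to look and compute and a tool call to move; the robot and the scene stay as the last step left them, time stands still between calls to the robot, and variables do not carry over. Pictures are saved under pics/ and viewed, and the job is handed in when it is done.

Besides the shell and the picture viewer there is one more tool, called after "Emit:" as name([rows], argument=value, ...), one row to a line, values as JSON. send_rows: Moves the arm, as the interface text tells. Its arguments: {"type":"object","properties":{"increments":{"type":"array","items":{"type":"array","items":{"type":"number"}}},"squeeze":{"type":"number"}},"required":["increments"]}

```bash
ls -la; mkdir -p pics; cat > h.py <<'E'
import numpy as np, cv2
from rig import manip
def snap(name, fn):
    im=manip.get_image(name); cv2.imwrite('pics/'+fn, cv2.cvtColor(im,cv2.COLOR_RGB2BGR)); return im
def ray(cal,u,v):
    T=np.array(cal['camera_from_world']); R=T[:3,:3]; t=T[:3,3]
    d=np.array([(u-cal['cx'])/cal['fx'],-(v-cal['cy'])/cal['fy'],-1.0])
    return -R.T@t, R.T@d
def onz(cal,u,v,z):
    o,d=ray(cal,u,v); return o+d*(z-o[2])/d[2]
def proj(cal,p):
    T=np.array(cal['camera_from_world']); c=T[:3,:3]@np.array(p)+T[:3,3]
    return np.array([cal['cx']+cal['fx']*c[0]/-c[2], cal['cy']-cal['fy']*c[1]/-c[2]])
def tri(c1,p1,c2,p2):
    o1,d1=ray(c1,*p1); o2,d2=ray(c2,*p2)
    A=np.stack([d1,-d2],1); s=np.linalg.lstsq(A,o2-o1,rcond=None)[0]
    a=o1+d1*s[0]; b=o2+d2*s[1]; return (a+b)/2, np.linalg.norm(a-b)
E
python3 - <<'E'
from h import *
print(manip.get_state())
for n in ['scene','top','wrist']:
    snap(n,n+'0.png'); c=manip.calibration(n); print(n,c)
E
```

```text
total 12
drwxr-xr-x  3 agent agent 4096 Dec  7 13:46 .
drwxr-xr-x 23 root  root  4096 Dec  7 13:46 ..
drwxr-xr-x  2 agent agent 4096 Dec  7 13:46 pics
{'clock': 0.0, 'qpos': array([ 1.01796507e+00,  2.76624575e-01,  1.50614483e+00,  4.25171884e-06,
        1.36068399e+00, -1.21000133e-01]), 'qd': array([ 0.00050737, -0.00119968,  0.00076192,  0.00102377,  0.0014104 ,
       -0.00010573]), 'effort': array([-1.18815592e-04, -4.16784918e+01, -2.45797116e+01, -1.91334088e-04,
        1.12074602e-02,  7.60821848e-06]), 'position': array([0.24038273, 0.52176297, 0.23041818]), 'ee_rot': array([ 4.01534014e-04,  8.42179942e-01,  5.39195771e-01, -8.39263497e-04]), 'contact_force': array([-0.44954824,  0.2849812 , -0.3028412 ]), 'moment': array([-0.0413384 , -0.01611425,  0.02297399]), 'width': 0.08533733465774779}
scene {'fx': 453.10826516617203, 'fy': 453.10826516617203, 'cx': 253.70303145934156, 'cy': 188.3984927193102, 'camera_from_world': array([[ 0.55146345,  0.83419201,  0.00342904, -0.21435103],
       [-0.71360121,  0.469607  ,  0.51984862,  0.38628811],
       [ 0.43204326, -0.289124
[... 239 characters left out ...]
98e-02, -9.99638225e-01, -1.74416805e-04,
        -8.75646601e-02],
       [ 9.96221878e-01, -2.68183929e-02,  8.25998985e-02,
        -5.73096902e-01],
       [-8.25746935e-02,  2.04784076e-03,  9.96582774e-01,
        -1.08857891e+00],
       [ 0.00000000e+00,  0.00000000e+00,  0.00000000e+00,
         1.00000000e+00]])}
wrist {'fx': 300.0310272857374, 'fy': 300.0310272857374, 'cx': 249.55529848776155, 'cy': 191.54379840325421, 'camera_from_world': array([[ 0.41940056,  0.90779962, -0.00174018, -0.57418098],
       [-0.87692078,  0.40463742, -0.25938101,  0.03409565],
       [-0.23476184,  0.11031054,  0.96577351, -0.37798962],
       [ 0.        ,  0.        ,  0.        ,  1.        ]])}
```

View pics/scene0.png

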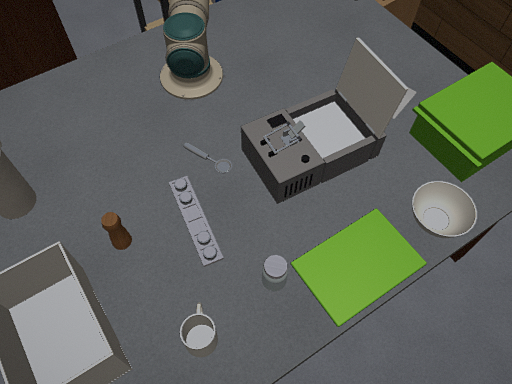

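View pics/top0.png

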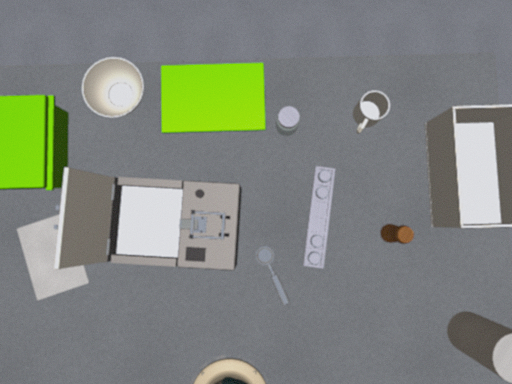

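View pics/wrist0.png

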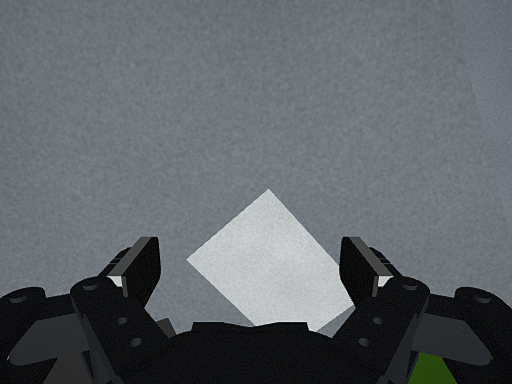

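```bash
python3 - <<'E'
from h import *
t=cv2.imread('pics/top0.png')
cv2.imwrite('pics/top0a.png',cv2.resize(t[160:280,40:250],None,fx=3.8,fy=3.8,interpolation=cv2.INTER_CUBIC))
cv2.imwrite('pics/top0b.png',cv2.resize(t[155:280,280:430],None,fx=4.5,fy=4.5,interpolation=cv2.INTER_CUBIC))
s=cv2.imread('pics/scene0.png')
cv2.imwrite('pics/scene0a.png',cv2.resize(s[40:200,235:415],None,fx=3.7,fy=3.7,interpolation=cv2.INTER_CUBIC))
c=manip.calibration('top'); print(proj(c,[0,0,0]),proj(c,[.24,.52,.23]))
for p in [(239,184),(236,269),(181,181),(178,267)]: print(onz(c,*p,.12))
for p in [(325,176),(322,192),(317,241),(314,258)]: print(onz(c,*p,.022))
E
```

```text
[228.97659367 397.55396693] [-17.15564859 337.13704812]
[ 0.57455852 -0.04689641  0.12      ]
[ 0.36050633 -0.03458124  0.12      ]
[0.5862502  0.10116458 0.12      ]
[0.36937707 0.11093183 0.12      ]
[ 0.59989054 -0.28350415  0.022     ]
[ 0.55512055 -0.27330536  0.022     ]
[ 0.4195362  -0.25408189  0.022     ]
[ 0.37322791 -0.24401238  0.022     ]
```

View pics/top0a.png

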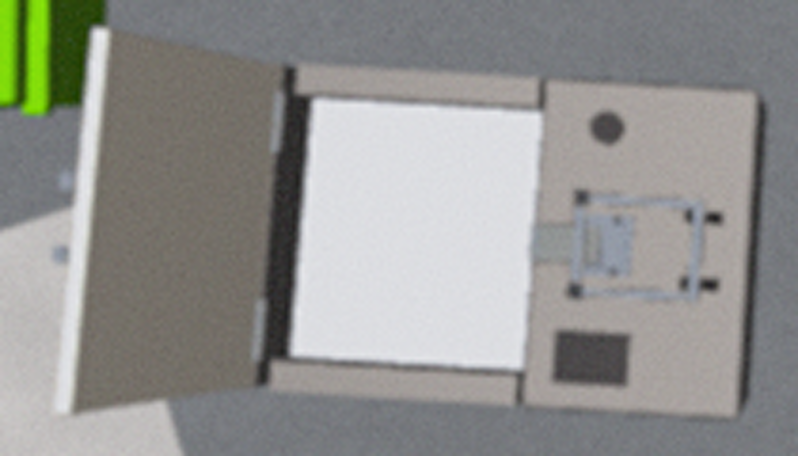

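View pics/top0b.png

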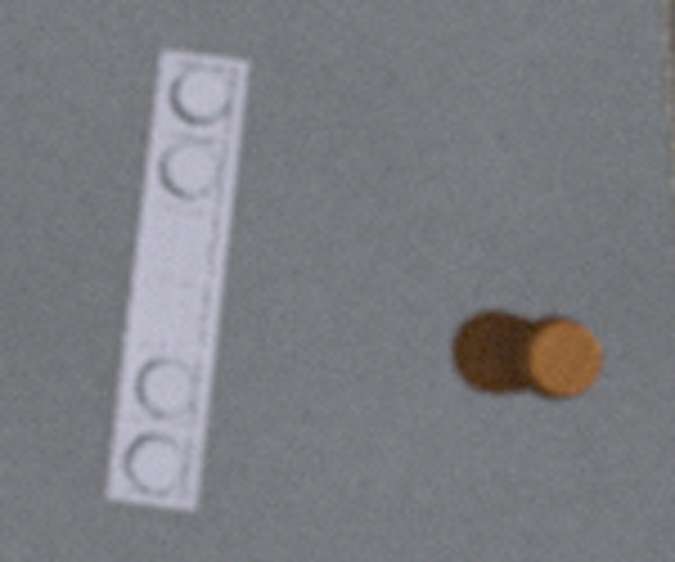

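View pics/scene0a.png

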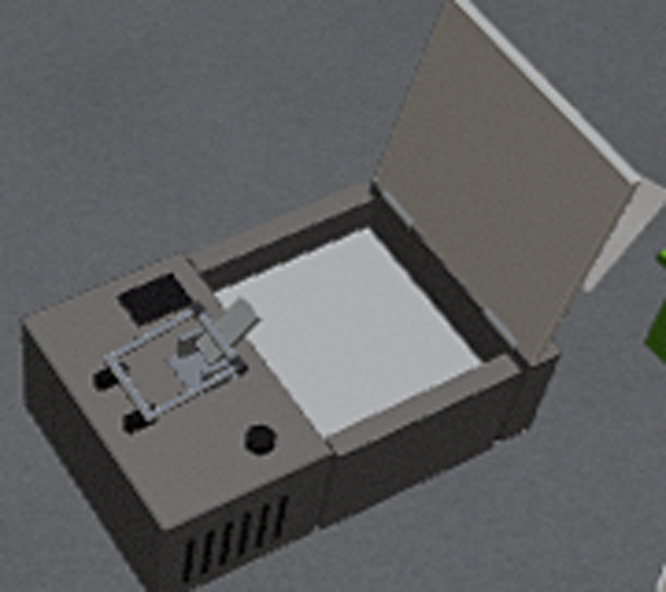

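```bash
python3 - <<'E'
from h import *
c=manip.calibration('top'); s=manip.calibration('scene')
a=lambda x,y:(x/3.8+40,y/3.8+160)
b=lambda x,y:(x/3.7+235,y/3.7+40)
H=[onz(c,*a(*p),.12)[:2] for p in [(760,92),(740,415),(545,80),(522,403)]]
H2=[onz(s,*b(*p),.12)[:2] for p in [(167,530),(22,322),(330,450),(190,262)]]
for n,Hh in(('top',H),('scene',H2)):
    A=np.array([[-.170,-.11],[-.170,.11],[-.025,-.11],[-.025,.11]]); B=np.array(Hh)
    ca,cb=A.mean(0),B.mean(0); U,S,V=np.linalg.svd((A-ca).T@(B-cb)); R=V.T@U.T
    print(n,R, 'yaw',np.degrees(np.arctan2(R[1,0],R[0,0])),'o',cb-R@ca,'err',np.abs((R@(A-ca).T).T+cb-B).max()*1e3)
# lid corners
print(tri(c,a(102,28),s,b(640,183)), tri(c,a(62,412),s,b(460,0)))
# tins
for p in [(205,97),(193,171),(168,389),(157,463)]: print(onz(c,p[0]/4.5+280,p[1]/4.5+155,.022))
for p in [(160,50),(250,60),(197,511),(106,500)]: print('strip',onz(c,p[0]/4.5+280,p[1]/4.5+155,.01))
print('mill',onz(c,566/4.5+280,358/4.5+155,.135),'jar',onz(c,289,116,.1))
print('green',tri(c,(52,95),s,(495,67)),tri(c,(52,188),s,(414,104)))
E
```

```text
top [[ 0.08251276 -0.99659001]
 [ 0.99659001  0.08251276]] yaw 85.26698613914913 o [0.48097939 0.12882631] err 2.7428193886933627
scene [[ 0.09091287 -0.99585885]
 [ 0.99585885  0.09091287]] yaw 84.78387408181929 o [0.49002108 0.13070678] err 9.848371245605447
(array([0.60670659, 0.31742915, 0.2807782 ]), np.float64(0.005098605821598424)) (array([0.39108543, 0.34290339, 0.2701835 ]), np.float64(0.00657989490770217))
[ 0.59828118 -0.28499974  0.022     ]
[ 0.55225131 -0.27567968  0.022     ]
[ 0.41829074 -0.25495751  0.022     ]
[ 0.37346505 -0.24647604  0.022     ]
strip [ 0.63018629 -0.25977534  0.01      ]
strip [ 0.6222946  -0.31634617  0.01      ]
strip [ 0.34231694 -0.27166611  0.01      ]
strip [ 0.35054388 -0.21563963  0.01      ]
mill [ 0.43553159 -0.4601124   0.135     ] jar [ 0.75333916 -0.18196203  0.1       ]
green (array([0.74027826, 0.29971801, 0.45403876]), np.float64(0.0900529529948392)) (array([0.57760432, 0.4273712 , 0.13212705]), np.float64(0.006332432331821035))
```

```bash
cat >> h.py <<'E'
from scipy.spatial.transform import Rotation as Rn
def pose():
    s=manip.get_state(); q=s['ee_rot']; R=Rn.from_quat([q[1],q[2],q[3],q[0]]).as_matrix()
    return s, np.array(s['position']), np.arctan2(R[1,0],R[0,0])
CO=np.array([.481,.129]); CY=np.radians(85.27)
def cw(x,y):  # case mm -> world xy
    c,s=np.cos(CY),np.sin(CY); return CO+np.array([c*x-s*y,s*x+c*y])/1000
def wc(p):
    c,s=np.cos(CY),np.sin(CY); d=(np.array(p[:2])-CO)*1000; return np.array([c*d[0]+s*d[1],-s*d[0]+c*d[1]])
def plan(wps, step=.058, start=None):
    """wps: (x,y,z,yaw_deg or None,open). prints rows"""
    s,p,yaw=pose()
    if start is not None: p=np.array(start[:3]); yaw=start[3]
    rows=[]
    for x,y,z,yd,op in wps:
        t=np.array([x,y,z]); ty=yaw if yd is None else np.radians(yd)
        dy=(ty-yaw+np.pi)%(2*np.pi)-np.pi
        n=max(1,int(np.ceil(max(np.linalg.norm(t-p)/step,abs(dy)/.18))))
        p0=p.copy(); y0=yaw
        for i in range(n):
            g=p0+(t-p0)*(i+1)/n; gy=y0+dy*(i+1)/n
            d=g-p; c,si=np.cos(yaw),np.sin(yaw)
            # tool x=(c,s,0), tool y=(s,-c,0), tool z=(0,0,-1)
            r=np.round([c*d[0]+si*d[1], si*d[0]-c*d[1], -d[2]],3)
            tr=round(-(gy-yaw),2)
            p=p+np.array([c*r[0]+si*r[1], si*r[0]-c*r[1], -r[2]]); yaw=yaw-tr
            rows.append([op]+[float(v) for v in r]+[tr])
    for i in range(0,len(rows),8): print(rows[i:i+8])
    print('end',np.round(p,4),round(np.degrees(yaw),1))
    return rows
E
python3 - <<'E'
from h import *
plan([(.27,.33,.25,None,1),(.3,.03,.25,80,1),(.42,-.16,.22,80,1)])
E
```

```text
[[1, -0.04, 0.027, -0.005, np.float64(-0.0)], [1, -0.041, 0.027, -0.005, np.float64(-0.0)], [1, -0.04, 0.026, -0.005, np.float64(-0.0)], [1, -0.041, 0.027, -0.004, np.float64(-0.0)], [1, -0.043, 0.025, -0.0, np.float64(-0.04)], [1, -0.045, 0.024, -0.0, np.float64(-0.05)], [1, -0.045, 0.022, -0.0, np.float64(-0.04)], [1, -0.046, 0.019, -0.0, np.float64(-0.04)]]
[[1, -0.047, 0.018, -0.0, np.float64(-0.04)], [1, -0.048, 0.016, -0.0, np.float64(-0.05)], [1, -0.042, 0.038, 0.007, np.float64(0.0)], [1, -0.041, 0.037, 0.008, np.float64(0.0)], [1, -0.042, 0.038, 0.007, np.float64(0.0)], [1, -0.042, 0.038, 0.008, np.float64(0.0)]]
end [ 0.4201 -0.1604  0.2196] 80.2
```

Emit:
send_rows([
  [1,-0.04,0.027,-0.005,0],
  [1,-0.041,0.027,-0.005,0],
  [1,-0.04,0.026,-0.005,0],
  [1,-0.041,0.027,-0.004,0],
  [1,-0.043,0.025,0,-0.04],
  [1,-0.045,0.024,0,-0.05],
  [1,-0.045,0.022,0,-0.04],
  [1,-0.046,0.019,0,-0.04],
])

```text
clock: 1.15
position: [0.2897, 0.1292, 0.2503]
ee_rot: [0.0, 0.793, 0.61, 0.0]
contact_force: [0.0, 1.0, 0.4]
width: 0.085
```

Emit:
send_rows([
  [1,-0.047,0.018,0,-0.04],
  [1,-0.048,0.016,0,-0.05],
  [1,-0.042,0.038,0.007,0],
  [1,-0.041,0.037,0.008,0],
  [1,-0.042,0.038,0.007,0],
  [1,-0.042,0.038,0.008,0],
  [1,0,0,0,0],
])

```text
clock: 2.02
position: [0.422, -0.1632, 0.2191]
ee_rot: [-0.0, 0.766, 0.642, -0.0]
contact_force: [-0.6, 0.1, 0.2]
width: 0.0855
```

```bash
python3 - <<'E'
from h import *
s,p,y=pose(); print(s['clock'],p,np.degrees(y),s['qpos'])
snap('wrist','w1.png'); c=manip.calibration('wrist'); T=c['camera_from_world']; print(-T[:3,:3].T@T[:3,3])
snap('top','t1.png')
E
```

```text
2.025 [ 0.42195386 -0.16317357  0.21906435] 79.95386267189306 [-5.22555885e-01  9.83554702e-02  1.76658739e+00 -5.78206435e-04
  1.27734953e+00 -1.91784648e+00]
[ 0.35714451 -0.15024932  0.36167239]
```

View pics/w1.png

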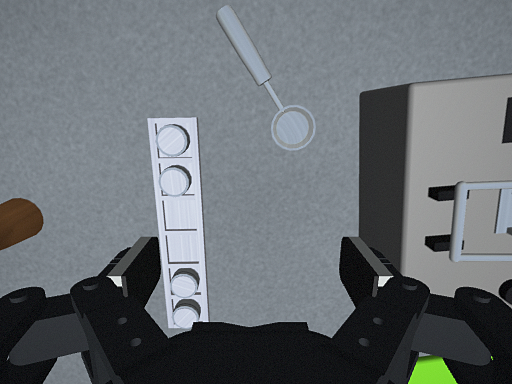

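View pics/t1.png

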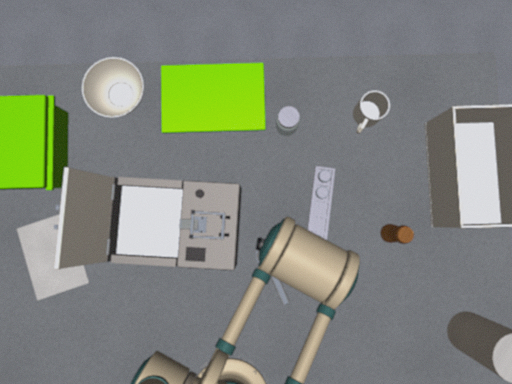

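```bash
python3 - <<'E'
from h import *
c=manip.calibration('wrist')
im=cv2.imread('pics/w1.png'); cv2.imwrite('pics/w1a.png',cv2.resize(im[105:335,135:215],None,fx=2.6,fy=2.6,interpolation=cv2.INTER_CUBIC))
g=cv2.GaussianBlur(cv2.cvtColor(im,cv2.COLOR_BGR2GRAY),(3,3),0)
h=cv2.HoughCircles(g[110:330,140:215],cv2.HOUGH_GRADIENT,1,25,param1=120,param2=15,minRadius=11,maxRadius=19)
for u,v,r in h[0]: print(u+140,v+110,r,onz(c,u+140,v+110,.022))
for p in [(148,118),(196,118),(164,327),(210,326)]: print(onz(c,*p,.01))
print(wc(onz(c,462,184,.138)[:2]),wc(onz(c,449,261,.138)[:2]), [wc(onz(c,*p,.12)[:2]) for p in [(408,85),(402,362)]])
E
```

```text
175.5 179.5 15.9 [ 0.41644109 -0.24650318  0.022     ]
185.5 280.5 13.8 [ 0.54681391 -0.26496383  0.022     ]
168.5 141.5 17.2 [ 0.37255071 -0.24395533  0.022     ]
186.5 311.5 13.6 [ 0.59159954 -0.27404457  0.022     ]
[ 0.34327238 -0.26389175  0.01      ]
[ 0.35273217 -0.21004636  0.01      ]
[ 0.61865395 -0.31460056  0.01      ]
[ 0.6281011  -0.25180527  0.01      ]
[-129.6340362    32.90282634] [-134.4248789   -32.14224516] [array([-165.01758106,  109.79795069]), array([-159.54116032, -149.45287251])]
```

View pics/w1a.png

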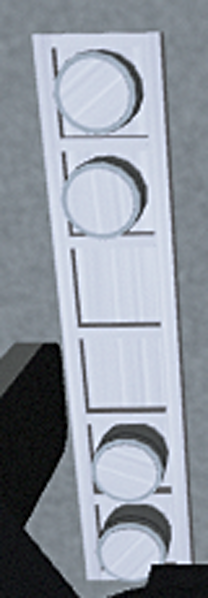

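```bash
python3 - <<'E'
from h import *
plan([(.373,-.245,.08,81,.75),(.373,-.245,.03,81,.75),(.373,-.245,.013,81,.75)])
E
```

```text
[[0.75, -0.031, -0.01, 0.047, np.float64(-0.01)], [0.75, -0.03, -0.011, 0.046, np.float64(-0.0)], [0.75, -0.031, -0.011, 0.047, np.float64(-0.01)], [0.75, 0.0, 0.0, 0.05, np.float64(0.0)], [0.75, 0.0, 0.0, 0.017, np.float64(0.0)]]
end [ 0.3729 -0.2453  0.0126] 81.2
```

Emit:
send_rows([
  [0.75,-0.031,-0.01,0.047,-0.01],
  [0.75,-0.03,-0.011,0.046,0],
  [0.75,-0.031,-0.011,0.047,-0.01],
  [0.75,0,0,0.04,0],
  [0.75,0,0,0.02,0],
  [0.75,0,0,0.006,0],
  [0.75,0,0,0,0],
])

```text
clock: 3.0
position: [0.3739, -0.2448, 0.0149]
ee_rot: [0.0, 0.758, 0.652, 0.0]
contact_force: [-0.6, 0.1, 1.3]
width: 0.064
```

```bash
python3 - <<'E'
from h import *
s,p,y=pose(); print(s['clock'],p,np.degrees(y),s['contact_force'],s['width'])
snap('wrist','w2.png'); snap('scene','s2.png')
E
```

```text
3.0 [ 0.37385375 -0.24482185  0.01488506] 81.36670993309318 [-0.62105549  0.13973336  1.34535007] 0.06402018659784448
```

View pics/w2.png

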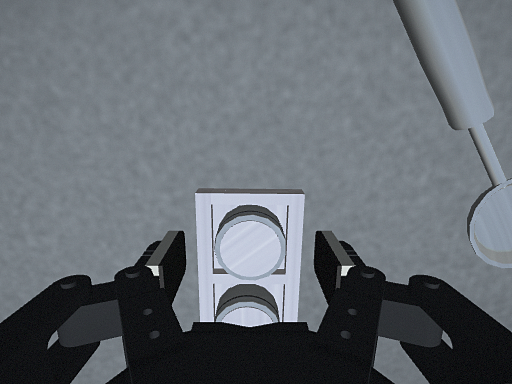

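View pics/s2.png

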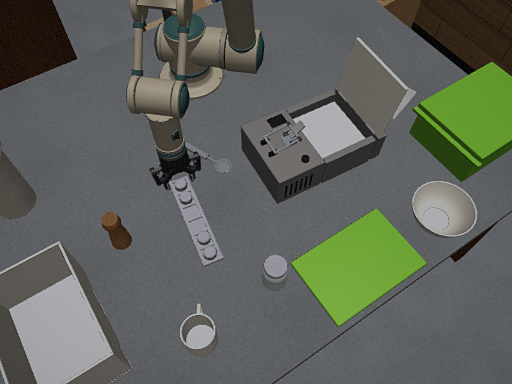

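```bash
python3 - <<'E'
from h import *
c=manip.calibration('wrist'); print(proj(c,[.3739,-.2448,.022]), onz(c,250,247,.022), onz(c,249,311,.022))
E
```

```text
[251.61580555 245.51026958] [ 0.37457022 -0.2457064   0.022     ] [ 0.41067997 -0.25175249  0.022     ]
```

Well centred. Lower 2 mm and grip.

Emit:
send_rows([
  [0.75,0,0,0.002,0],
  [0.2,0,0,0,0],
  [0.2,0,0,0,0],
  [0.2,0,0,0,0],
  [0.2,0,0,0,0],
  [0.2,0,0,0,0],
], squeeze=30)

```text
clock: 3.85
position: [0.3738, -0.2456, 0.0128]
ee_rot: [0.0, 0.759, 0.651, 0.0]
contact_force: [-1.2, 0.8, 5.5]
width: 0.0344
```

```bash
python3 - <<'E'
from h import *
s,p,y=pose(); print(s['clock'],p,np.degrees(y),s['contact_force'],s['width'])
print(cw(98,45),cw(98,-45),cw(38,45),cw(38,-45))
x,yy=cw(98,-45)
plan([(.374,-.245,.10,None,.2),(.42,-.1,.21,None,.2),(x,yy,.21,85.3,.2),(x,yy,.088,85.3,.2)])
E
```

```text
3.85 [ 0.37381338 -0.24560168  0.01278976] 81.29624001434038 [-1.19476766  0.81750641  5.5119103 ] 0.03443318171287419
[0.44423437 0.23037696] [0.53392786 0.22295553] [0.43928675 0.1705813 ] [0.52898024 0.16315987]
[[0.2, 0.0, 0.0, -0.044, np.float64(-0.0)], [0.2, 0.001, 0.0, -0.043, np.float64(-0.0)], [0.2, 0.037, 0.006, -0.028, np.float64(-0.0)], [0.2, 0.038, 0.006, -0.027, np.float64(-0.0)], [0.2, 0.037, 0.006, -0.028, np.float64(-0.0)], [0.2, 0.038, 0.006, -0.027, np.float64(-0.0)], [0.2, 0.056, 0.011, -0.0, np.float64(-0.01)], [0.2, 0.056, 0.011, -0.0, np.float64(-0.01)]]
[[0.2, 0.056, 0.011, -0.0, np.float64(-0.01)], [0.2, 0.056, 0.013, -0.0, np.float64(-0.02)], [0.2, 0.055, 0.013, -0.0, np.float64(-0.01)], [0.2, 0.055, 0.014, -0.0, np.float64(-0.01)], [0.2, 0.0, -0.0, 0.041, np.float64(0.0)], [0.2, 0.0, -0.0, 0.04, np.float64(0.0)], [0.2, 0.0, -0.0, 0.041, np.float64(0.0)]]
end [0.534  0.2225 0.0878] 85.3
```

Emit:
send_rows([
  [0.2,0,0,-0.044,0],
  [0.2,0.001,0,-0.043,0],
  [0.2,0.037,0.006,-0.028,0],
  [0.2,0.038,0.006,-0.027,0],
  [0.2,0.037,0.006,-0.028,0],
  [0.2,0.038,0.006,-0.027,0],
  [0.2,0.056,0.011,0,-0.01],
  [0.2,0.056,0.011,0,-0.01],
])

```text
clock: 4.85
position: [0.4589, 0.0091, 0.2098]
ee_rot: [0.001, 0.752, 0.659, 0.001]
contact_force: [1.3, -1.1, -1.1]
width: 0.034
```

Emit:
send_rows([
  [0.2,0.056,0.011,0,-0.01],
  [0.2,0.056,0.013,0,-0.02],
  [0.2,0.055,0.013,0,-0.01],
  [0.2,0.055,0.014,0,-0.01],
  [0.2,0,0,0.035,0],
  [0.2,0,0,0.03,0],
  [0.2,0,0,0.02,0],
  [0.2,0,0,0,0],
])

```text
clock: 5.85
position: [0.5323, 0.2222, 0.1224]
ee_rot: [-0.001, 0.735, 0.678, -0.002]
contact_force: [0.8, -0.9, -0.7]
width: 0.0341
```

```bash
python3 - <<'E'
from h import *
s,p,y=pose(); print(s['clock'],p,wc(p),np.degrees(y),s['contact_force'],s['width'])
snap('wrist','w3.png'); c=manip.calibration('wrist')
E
```

```text
5.85 [0.53231725 0.22222853 0.12236412] [ 97.14266122 -43.45482503] 85.31550956801362 [ 0.75919711 -0.90553236 -0.73001035] 0.03412293835107568
```

View pics/w3.png

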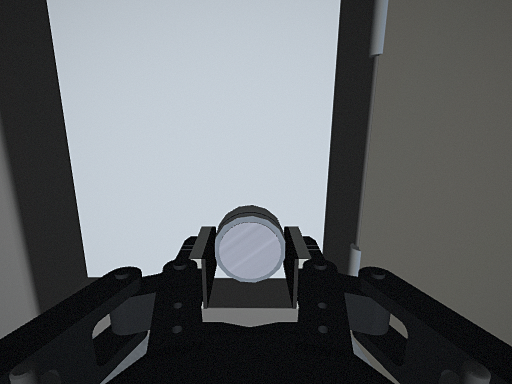

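```bash
python3 - <<'E'
from h import *
c=manip.calibration('wrist')
im=cv2.imread('pics/w3.png').astype(int).sum(2)
for v in (20,100,180,220):
    r=im[v]; w=np.where(r>450)[0]; a,b=w[w>20].min(),w[w<370].max(); print(v,a,b,wc(onz(c,a,v,.075)),wc(onz(c,b,v,.075)))
E
```

```text
20 50 338 [-17.07682581  70.37665644] [147.68528233  70.29661753]
100 62 332 [-17.28681095  26.56607106] [147.34440341  26.51350097]
180 74 327 [-17.52638514 -23.41787145] [147.6077871  -23.43923977]
220 80 324 [-17.65929389 -51.14750091] [147.4158481  -51.15146891]
```

Emit:
send_rows([
  [0.2,0.002,0,0.025,0],
  [0.2,0,0,0.009,0],
  [0.2,0,0,0.001,0],
  [0.2,0,0,0,0],
])

```text
clock: 6.4
position: [0.5347, 0.2248, 0.0902]
ee_rot: [0.0, 0.735, 0.678, 0.001]
contact_force: [-0.4, 0.5, -0.8]
width: 0.0341
```

```bash
sed -i 's/^CO=.*; CY/CO=np.array([.4811,.1305]); CY/' h.py; python3 - <<'E'
from h import *
s,p,y=pose(); print(s['clock'],p,wc(p),np.degrees(y),s['contact_force'],s['width'])
E
```

```text
6.4 [0.53469227 0.22475945 0.0902324 ] [ 98.35767442 -45.63709066] 85.30731820377416 [-0.37710655  0.48932679 -0.84405951] 0.034100379637480915
```

Emit:
send_rows([
  [0.2,0,0,0.004,0],
  [0.2,0,0,0.001,0],
  [0.55,0,0,0,0],
  [0.55,0,0,0,0],
  [0.55,0,0,-0.01,0],
  [0.55,0,0,-0.03,0],
  [0.55,0,0,-0.05,0],
  [0.6,0,0,-0.04,0],
])

```text
clock: 7.4
position: [0.5345, 0.2248, 0.2171]
ee_rot: [0.001, 0.735, 0.678, 0.001]
contact_force: [1.1, 0.1, 0.5]
width: 0.051
```

```bash
python3 - <<'E'
from h import *
s,p,y=pose(); print(s['clock'],p,wc(p),np.degrees(y),s['contact_force'],s['width'])
snap('wrist','w4.png')
snap('top','t4.png')
plan([(.46,.0,.205,None,.75),(.419,-.252,.08,81.,.75),(.419,-.252,.013,81,.75)])
E
```

```text
7.4 [0.53445109 0.22477404 0.21706282] [ 98.35232012 -45.39552109] 85.31625327980876 [1.1043505  0.05085149 0.54448806] 0.050986818615857264
[[0.75, -0.046, -0.012, 0.003, np.float64(-0.0)], [0.75, -0.046, -0.011, 0.003, np.float64(-0.0)], [0.75, -0.047, -0.012, 0.003, np.float64(-0.0)], [0.75, -0.046, -0.012, 0.003, np.float64(-0.0)], [0.75, -0.046, -0.011, 0.004, np.float64(-0.0)], [0.75, -0.051, -0.004, 0.025, np.float64(0.02)], [0.75, -0.051, -0.003, 0.025, np.float64(0.01)], [0.75, -0.051, -0.003, 0.025, np.float64(0.02)]]
[[0.75, -0.051, -0.001, 0.025, np.float64(0.01)], [0.75, -0.051, -0.002, 0.025, np.float64(0.02)], [0.75, -0.0, 0.0, 0.033, np.float64(-0.0)], [0.75, -0.0, 0.0, 0.034, np.float64(-0.0)]]
end [ 0.4186 -0.2518  0.0125] 80.7
```

View pics/w4.png

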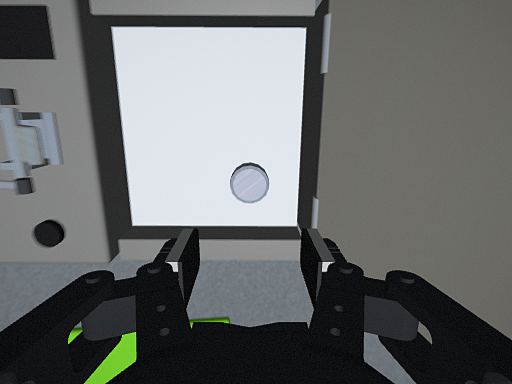

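View pics/t4.png

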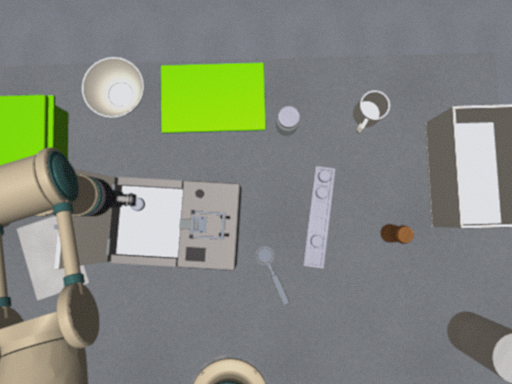

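Emit:
send_rows([
  [0.75,-0.046,-0.012,0.003,0],
  [0.75,-0.046,-0.011,0.003,0],
  [0.75,-0.047,-0.012,0.003,0],
  [0.75,-0.046,-0.012,0.003,0],
  [0.75,-0.046,-0.011,0.004,0],
  [0.75,-0.051,-0.004,0.025,0.02],
  [0.75,-0.051,-0.003,0.025,0.01],
  [0.75,-0.051,-0.003,0.025,0.02],
])

```text
clock: 8.5
position: [0.4318, -0.1536, 0.1227]
ee_rot: [0.0, 0.752, 0.659, 0.0]
contact_force: [1.0, -0.4, -1.4]
width: 0.064
```

Emit:
send_rows([
  [0.75,-0.051,-0.001,0.025,0.01],
  [0.75,-0.051,-0.002,0.025,0.02],
  [0.75,0,0,0.02,0],
  [0.75,0,0,0,0],
])

```text
clock: 9.0
position: [0.4138, -0.2522, 0.0518]
ee_rot: [-0.002, 0.762, 0.647, -0.0]
contact_force: [-0.2, 0.2, 0.1]
width: 0.0642
```

```bash
python3 - <<'E'
from h import *
c0=manip.calibration('wrist')
s,p,y=pose(); print(s['clock'],p,np.degrees(y),s['contact_force'],s['width'])
snap('wrist','w5.png'); c=manip.calibration('wrist'); print(proj(c,[p[0],p[1],.022]))
E
```

```text
9.0 [ 0.41384347 -0.25223369  0.05179881] 80.64348162953222 [-0.15114886  0.2482093   0.12798756] 0.06421460665921866
[249.84139848 218.71006617]
```

View pics/w5.png

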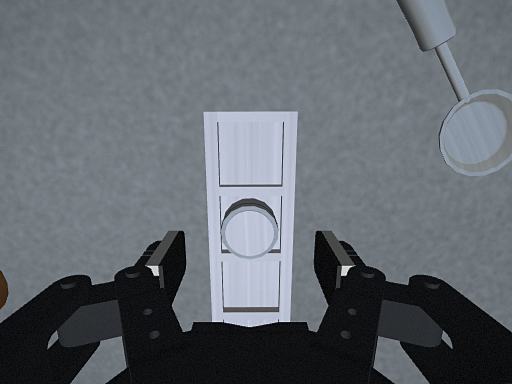

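```bash
python3 - <<'E'
from h import *
c=manip.calibration('wrist'); print(onz(c,249,231.5,.022)); s,p,y=pose(); print(p)
E
```

```text
[ 0.42204746 -0.25411092  0.022     ]
[ 0.41471308 -0.25225963  0.05276993]
```

Emit:
send_rows([
  [0.75,0,0.005,0.02,0],
  [0.75,0,0,0.015,0],
  [0.75,0,0,0.004,0],
  [0.75,0,0,0,0],
])

```text
clock: 9.55
position: [0.4209, -0.2533, 0.015]
ee_rot: [0.0, 0.762, 0.648, 0.0]
contact_force: [0.8, -0.9, -0.2]
width: 0.0641
```

```bash
python3 - <<'E'
from h import *
s,p,y=pose(); print(s['clock'],p,np.degrees(y),s['contact_force'],s['width'])
E
```

```text
9.55 [ 0.42089556 -0.25331046  0.01496456] 80.79132122447113 [ 0.8192486  -0.88605374 -0.213218  ] 0.06414941856835461
```

Emit:
send_rows([
  [0.75,0,0,0.002,0],
  [0.2,0,0,0,0],
  [0.2,0,0,0,0],
  [0.2,0,0,0,0],
  [0.2,0,0,0,0],
  [0.2,0,0,-0.02,0],
  [0.2,0,0,-0.04,0],
  [0.2,0,0,-0.04,0],
])

```text
clock: 10.55
position: [0.42, -0.2534, 0.1129]
ee_rot: [-0.001, 0.762, 0.648, -0.0]
contact_force: [0.1, -0.8, -0.9]
width: 0.0339
```

```bash
python3 - <<'E'
from h import *
s,p,y=pose(); print(s['clock'],p,np.degrees(y),s['contact_force'],s['width'])
x,yy=cw(98,45)
plan([(.42,-.12,.21,None,.2),(x,yy,.205,85.3,.2),(x,yy,.1,85.3,.2)])
E
```

```text
10.55 [ 0.4200257  -0.25336828  0.11287817] 80.72118706231932 [ 0.12773829 -0.76534061 -0.85525489] 0.03392636854673445
[[0.2, 0.044, -0.007, -0.032, np.float64(-0.0)], [0.2, 0.044, -0.007, -0.033, np.float64(-0.0)], [0.2, 0.044, -0.008, -0.032, np.float64(-0.0)], [0.2, 0.05, -0.005, 0.001, np.float64(-0.01)], [0.2, 0.05, -0.004, 0.0, np.float64(-0.01)], [0.2, 0.05, -0.003, 0.001, np.float64(-0.01)], [0.2, 0.051, -0.003, 0.001, np.float64(-0.02)], [0.2, 0.05, -0.003, 0.0, np.float64(-0.01)]]
[[0.2, 0.05, -0.001, 0.001, np.float64(-0.01)], [0.2, 0.051, -0.001, 0.001, np.float64(-0.01)], [0.2, -0.0, -0.0, 0.052, np.float64(0.0)], [0.2, -0.0, -0.0, 0.053, np.float64(0.0)]]
end [0.4446 0.2322 0.0999] 85.3
```

Emit:
send_rows([
  [0.2,0.044,-0.007,-0.032,0],
  [0.2,0.044,-0.007,-0.033,0],
  [0.2,0.044,-0.008,-0.032,0],
  [0.2,0.05,-0.005,0.001,-0.01],
  [0.2,0.05,-0.004,0,-0.01],
  [0.2,0.05,-0.003,0.001,-0.01],
  [0.2,0.051,-0.003,0.001,-0.02],
  [0.2,0.05,-0.003,0,-0.01],
])

```text
clock: 11.55
position: [0.4369, 0.1329, 0.2061]
ee_rot: [0.0, 0.742, 0.67, 0.0]
contact_force: [1.2, 0.2, -0.2]
width: 0.0342
```

Emit:
send_rows([
  [0.2,0.05,-0.001,0.001,-0.01],
  [0.2,0.051,-0.001,0.001,-0.01],
  [0.2,0,0,0.04,0],
  [0.2,0,0,0.03,0],
  [0.2,0,0,0.01,0],
  [0.2,0,0,0,0],
])

```text
clock: 12.3
position: [0.4448, 0.2319, 0.1241]
ee_rot: [-0.0, 0.736, 0.677, -0.0]
contact_force: [0.4, -0.1, -0.7]
width: 0.0341
```

```bash
python3 - <<'E'
from h import *
s,p,y=pose(); print(s['clock'],p,wc(p),np.degrees(y),s['contact_force'],s['width'])
E
```

```text
12.3 [0.44477869 0.23185703 0.12406152] [98.01677568 44.55554811] 85.29439362573318 [ 0.39018284 -0.11755116 -0.72705366] 0.03410435470749702
```

Emit:
send_rows([
  [0.2,0,0,0.03,0],
  [0.2,0,0,0.007,0],
  [0.2,0,0,0.002,0],
  [0.2,0,0,0,0],
  [0.55,0,0,0,0],
  [0.55,0,0,0,0],
])

```text
clock: 13.05
position: [0.4453, 0.2322, 0.0859]
ee_rot: [0.0, 0.735, 0.678, 0.001]
contact_force: [0.4, -0.0, 0.4]
width: 0.0473
```

Emit:
send_rows([
  [0.55,0,0,-0.01,0],
  [0.55,0,0,-0.03,0],
  [0.55,0,0,-0.05,0],
  [0.6,0,0,-0.04,0],
])

```text
clock: 13.55
position: [0.4452, 0.2322, 0.2179]
ee_rot: [0.0, 0.735, 0.678, 0.001]
contact_force: [-0.1, 0.6, -0.4]
width: 0.0512
```

```bash
python3 - <<'E'
from h import *
s,p,y=pose(); print(s['clock'],p,wc(p),np.degrees(y),s['contact_force'],s['width'])
snap('wrist','w6.png')
snap('top','t6.png')
plan([(.47,.0,.205,None,.75),(.553,-.277,.08,81.,.75)])
E
```

```text
13.55 [0.44521026 0.23219471 0.21794841] [98.38889002 44.15328906] 85.31585499022837 [-0.13906941  0.59574335 -0.4174771 ] 0.051218801135877845
[[0.75, -0.046, 0.008, 0.003, np.float64(-0.0)], [0.75, -0.046, 0.008, 0.003, np.float64(-0.0)], [0.75, -0.046, 0.009, 0.004, np.float64(-0.0)], [0.75, -0.046, 0.008, 0.003, np.float64(-0.0)], [0.75, -0.047, 0.008, 0.003, np.float64(-0.0)], [0.75, -0.045, 0.018, 0.021, np.float64(0.01)], [0.75, -0.044, 0.018, 0.021, np.float64(0.02)], [0.75, -0.045, 0.019, 0.02, np.float64(0.01)]]
[[0.75, -0.044, 0.019, 0.021, np.float64(0.01)], [0.75, -0.044, 0.02, 0.021, np.float64(0.01)], [0.75, -0.043, 0.02, 0.021, np.float64(0.02)]]
end [ 0.5532 -0.2766  0.0799] 80.7
```

View pics/w6.png

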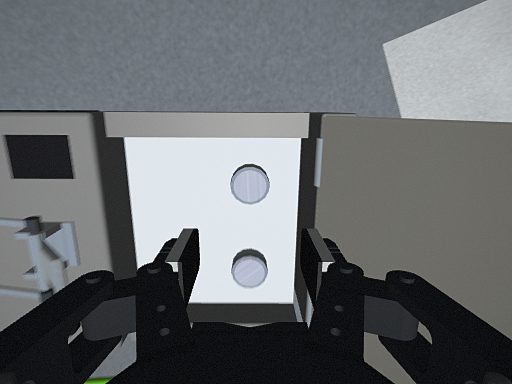

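View pics/t6.png

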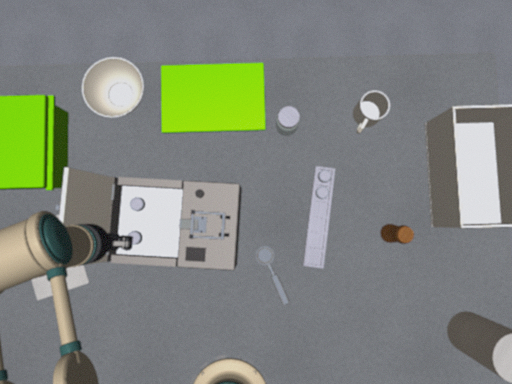

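Emit:
send_rows([
  [0.75,-0.046,0.008,0.003,0],
  [0.75,-0.046,0.008,0.003,0],
  [0.75,-0.046,0.009,0.004,0],
  [0.75,-0.046,0.008,0.003,0],
  [0.75,-0.047,0.008,0.003,0],
  [0.75,-0.045,0.018,0.021,0.01],
  [0.75,-0.044,0.018,0.021,0.02],
  [0.75,-0.045,0.019,0.02,0.01],
])

```text
clock: 14.65
position: [0.5088, -0.1415, 0.1365]
ee_rot: [-0.0, 0.749, 0.663, 0.0]
contact_force: [0.9, 0.4, -0.0]
width: 0.0642
```

Emit:
send_rows([
  [0.75,-0.044,0.019,0.021,0.01],
  [0.75,-0.044,0.02,0.021,0.01],
  [0.75,-0.043,0.021,0.021,0.02],
  [0.75,0,0,0.02,0],
  [0.75,0,0,0.01,0],
  [0.75,0,0,0,0],
])

```text
clock: 15.4
position: [0.5503, -0.2769, 0.0435]
ee_rot: [-0.001, 0.762, 0.648, -0.0]
contact_force: [0.3, -0.5, 0.3]
width: 0.0639
```

```bash
python3 - <<'E'
from h import *
s,p,y=pose(); print(s['clock'],p,np.degrees(y),s['contact_force'],s['width'])
snap('wrist','w7.png'); c=manip.calibration('wrist'); print(proj(c,[p[0],p[1],.022]))
E
```

```text
15.4 [ 0.55028422 -0.27694534  0.04348226] 80.75498248809002 [ 0.27991799 -0.51769335  0.33950878] 0.06387561989429594
[250.34281213 223.88417655]
```

View pics/w7.png

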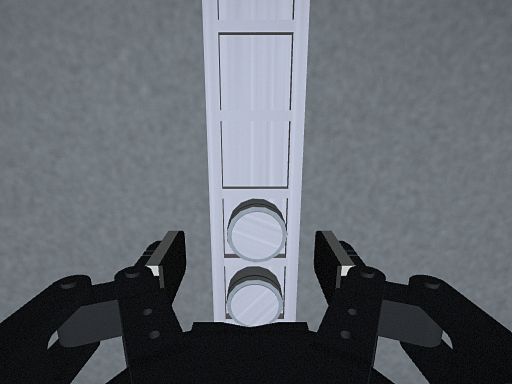

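Emit:
send_rows([
  [0.75,0.004,0.004,0.015,0],
  [0.75,0,0,0.012,0],
  [0.75,0,0,0.004,0],
  [0.75,0,0,0,0],
])

```text
clock: 15.95
position: [0.5555, -0.2744, 0.0128]
ee_rot: [-0.0, 0.762, 0.648, -0.0]
contact_force: [0.1, 0.6, 1.0]
width: 0.0637
```

```bash
python3 - <<'E'
from h import *
s,p,y=pose(); print(s['clock'],p,np.degrees(y),s['contact_force'],s['width'])
E
```

```text
15.95 [ 0.55546732 -0.27436039  0.01275547] 80.74282130309406 [0.12783744 0.57650861 1.00452977] 0.06374757875827312
```

Emit:
send_rows([
  [0.2,0,0,0,0],
  [0.2,0,0,0,0],
  [0.2,0,0,0,0],
  [0.2,0,0,0,0],
  [0.2,0,0,0,0],
  [0.2,0,0,-0.02,0],
  [0.2,0,0,-0.04,0],
  [0.2,0,0,-0.04,0],
])

```text
clock: 16.95
position: [0.5551, -0.2742, 0.1132]
ee_rot: [-0.001, 0.762, 0.648, -0.0]
contact_force: [1.2, 0.1, -0.6]
width: 0.0344
```

```bash
python3 - <<'E'
from h import *
s,p,y=pose(); print(s['clock'],p,np.degrees(y),s['contact_force'],s['width'])
x,yy=cw(38,-45)
plan([(.55,-.14,.215,None,.2),(x,yy,.21,85.3,.2),(x,yy,.12,85.3,.2)])
E
```

```text
16.95 [ 0.55512598 -0.27419786  0.11324332] 80.72958821145482 [ 1.17559655  0.12109701 -0.63991688] 0.0343624498319838
[[0.2, 0.044, -0.009, -0.034, np.float64(-0.0)], [0.2, 0.044, -0.009, -0.034, np.float64(-0.0)], [0.2, 0.044, -0.009, -0.034, np.float64(-0.0)], [0.2, 0.049, -0.012, 0.001, np.float64(-0.01)], [0.2, 0.05, -0.011, 0.001, np.float64(-0.02)], [0.2, 0.05, -0.01, 0.001, np.float64(-0.01)], [0.2, 0.05, -0.009, 0.0, np.float64(-0.01)], [0.2, 0.05, -0.009, 0.001, np.float64(-0.02)]]
[[0.2, 0.05, -0.008, 0.001, np.float64(-0.01)], [0.2, -0.0, -0.0, 0.045, np.float64(0.0)], [0.2, -0.0, -0.0, 0.045, np.float64(0.0)]]
end [0.5295 0.1646 0.1202] 85.3
```

Emit:
send_rows([
  [0.2,0.044,-0.009,-0.034,0],
  [0.2,0.044,-0.009,-0.034,0],
  [0.2,0.044,-0.009,-0.034,0],
  [0.2,0.049,-0.012,0.001,-0.01],
  [0.2,0.05,-0.011,0.001,-0.02],
  [0.2,0.05,-0.01,0.001,-0.01],
  [0.2,0.05,-0.009,0,-0.01],
  [0.2,0.05,-0.009,0.001,-0.02],
])

```text
clock: 17.95
position: [0.5329, 0.1153, 0.2107]
ee_rot: [-0.0, 0.739, 0.674, -0.0]
contact_force: [-0.0, 0.7, -0.5]
width: 0.0339
```

Emit:
send_rows([
  [0.2,0.05,-0.008,0.001,-0.01],
  [0.2,0,0,0,0],
  [0.2,0,0,0.045,0],
  [0.2,0,0,0.035,0],
  [0.2,0,0,0.01,0],
  [0.2,0,0,0,0],
])

```text
clock: 18.7
position: [0.5302, 0.1636, 0.1201]
ee_rot: [-0.0, 0.736, 0.677, -0.0]
contact_force: [0.5, 0.4, 0.4]
width: 0.0342
```

```bash
python3 - <<'E'
from h import *
s,p,y=pose(); print(s['clock'],p,wc(p),np.degrees(y),s['contact_force'],s['width'])
E
```

```text
18.7 [0.53018979 0.16356869 0.12007874] [ 37.00402544 -46.19575161] 85.2734777540715 [0.50902348 0.38442086 0.35262138] 0.034167676313433114
```

Emit:
send_rows([
  [0.2,0,0,0.026,0],
  [0.2,0,0,0.007,0],
  [0.2,0,0,0.002,0],
  [0.2,0,0,0,0],
  [0.55,0,0,0,0],
  [0.55,0,0,0,0],
])

```text
clock: 19.45
position: [0.5305, 0.1643, 0.0859]
ee_rot: [0.0, 0.735, 0.678, 0.001]
contact_force: [-0.3, 0.1, -0.2]
width: 0.0468
```

Emit:
send_rows([
  [0.55,0,0,-0.01,0],
  [0.55,0,0,-0.03,0],
  [0.55,0,0,-0.05,0],
  [0.6,0,0,-0.04,0],
])

```text
clock: 19.95
position: [0.5305, 0.1643, 0.218]
ee_rot: [0.001, 0.735, 0.678, 0.001]
contact_force: [0.2, 0.4, -0.1]
width: 0.0512
```

```bash
python3 - <<'E'
from h import *
s,p,y=pose(); print(s['clock'],p,wc(p),np.degrees(y),s['contact_force'],s['width'])
snap('wrist','w8.png')
snap('top','t8.png')
plan([(.54,.0,.205,None,.75),(.5995,-.281,.06,81.,.75)])
E
```

```text
19.95 [0.5305211  0.16431689 0.2180134 ] [ 37.77700064 -46.46423985] 85.31520505702433 [ 0.21091198  0.39266402 -0.07489273] 0.05115413268658528
[[0.75, -0.055, 0.007, 0.005, np.float64(-0.0)], [0.75, -0.054, 0.006, 0.006, np.float64(-0.0)], [0.75, -0.055, 0.007, 0.005, np.float64(-0.0)], [0.75, -0.046, 0.014, 0.024, np.float64(0.01)], [0.75, -0.046, 0.014, 0.024, np.float64(0.02)], [0.75, -0.045, 0.015, 0.025, np.float64(0.01)], [0.75, -0.045, 0.016, 0.024, np.float64(0.01)], [0.75, -0.045, 0.016, 0.024, np.float64(0.01)]]
[[0.75, -0.045, 0.016, 0.024, np.float64(0.02)]]
end [ 0.5995 -0.2808  0.0603] 80.7
```

View pics/w8.png

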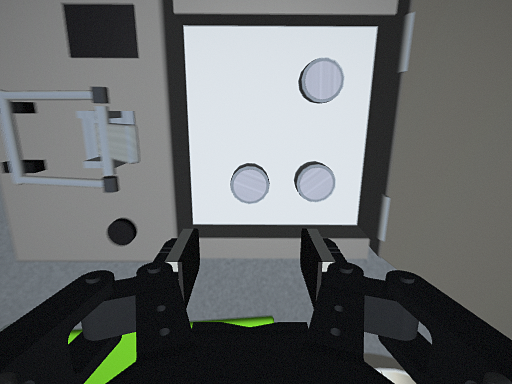

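View pics/t8.png

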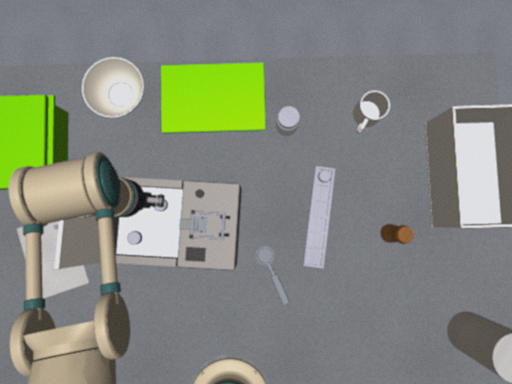

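Emit:
send_rows([
  [0.75,-0.055,0.007,0.005,0],
  [0.75,-0.054,0.006,0.006,0],
  [0.75,-0.055,0.007,0.005,0],
  [0.75,-0.046,0.014,0.024,0.01],
  [0.75,-0.046,0.014,0.024,0.02],
  [0.75,-0.045,0.015,0.025,0.01],
  [0.75,-0.045,0.016,0.024,0.01],
  [0.75,-0.045,0.016,0.024,0.01],
])

```text
clock: 21.05
position: [0.5868, -0.236, 0.0772]
ee_rot: [-0.0, 0.756, 0.655, 0.0]
contact_force: [0.7, 0.5, 1.3]
width: 0.0643
```

Emit:
send_rows([
  [0.75,-0.045,0.016,0.02,0.02],
  [0.75,0,0,0.006,0],
  [0.75,0,0,0,0],
  [0.75,0,0,0,0],
])

```text
clock: 21.55
position: [0.5963, -0.2802, 0.0528]
ee_rot: [-0.0, 0.762, 0.648, 0.0]
contact_force: [-0.0, 0.3, 0.3]
width: 0.064
```

```bash
python3 - <<'E'
from h import *
s,p,y=pose(); print(s['clock'],p,np.degrees(y),s['contact_force'],s['width'])
snap('wrist','w9.png'); c=manip.calibration('wrist'); print(proj(c,[p[0],p[1],.022]))
E
```

```text
21.55 [ 0.59629717 -0.28020992  0.05284518] 80.79620647240577 [-0.01827191  0.34789681  0.33755467] 0.06398686236801146
[250.1096288  219.42431601]
```

View pics/w9.png

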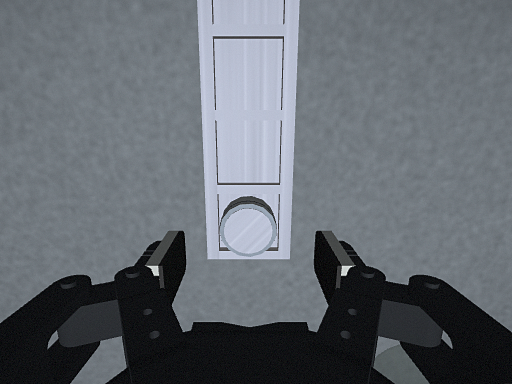

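Emit:
send_rows([
  [0.75,-0.001,0.004,0.02,0],
  [0.75,0,0,0.016,0],
  [0.75,0,0,0.004,0],
  [0.75,0,0,0,0],
])

```text
clock: 22.1
position: [0.5997, -0.2828, 0.0114]
ee_rot: [-0.001, 0.762, 0.648, -0.0]
contact_force: [-0.0, 0.4, -0.8]
width: 0.064
```

```bash
python3 - <<'E'
from h import *
s,p,y=pose(); print(s['clock'],p,np.degrees(y),s['contact_force'],s['width'])
E
```

```text
22.1 [ 0.59970546 -0.28280025  0.01136359] 80.73278538026882 [-0.02942548  0.43498535 -0.83491727] 0.06395269346858153
```

Emit:
send_rows([
  [0.75,0,0,-0.001,0],
  [0.2,0,0,0,0],
  [0.2,0,0,0,0],
  [0.2,0,0,0,0],
  [0.2,0,0,0,0],
  [0.2,0,0,-0.02,0],
  [0.2,0,0,-0.04,0],
  [0.2,0,0,-0.04,0],
])

```text
clock: 23.1
position: [0.5995, -0.2828, 0.1133]
ee_rot: [-0.001, 0.762, 0.648, -0.0]
contact_force: [0.2, -0.4, -0.6]
width: 0.034
```

```bash
python3 - <<'E'
from h import *
s,p,y=pose(); print(s['clock'],p,np.degrees(y),s['contact_force'],s['width'])
x,yy=cw(38,45)
plan([(.54,-.14,.22,None,.2),(.44,-.02,.215,None,.2),(x,yy,.21,85.3,.2)])
E
```

```text
23.1 [ 0.59953337 -0.28277585  0.11326492] 80.72757580812036 [ 0.2361792  -0.4354001  -0.56084643] 0.03397412927039765
[[0.2, 0.033, -0.02, -0.027, np.float64(-0.0)], [0.2, 0.033, -0.021, -0.026, np.float64(-0.0)], [0.2, 0.032, -0.02, -0.027, np.float64(-0.0)], [0.2, 0.033, -0.021, -0.027, np.float64(-0.0)], [0.2, 0.034, -0.039, 0.002, np.float64(-0.0)], [0.2, 0.034, -0.04, 0.002, np.float64(-0.0)], [0.2, 0.035, -0.039, 0.001, np.float64(-0.0)], [0.2, 0.047, -0.008, 0.001, np.float64(-0.02)]]
[[0.2, 0.048, -0.007, 0.002, np.float64(-0.02)], [0.2, 0.047, -0.006, 0.001, np.float64(-0.02)], [0.2, 0.048, -0.005, 0.001, np.float64(-0.02)]]
end [0.439  0.1722 0.2103] 85.3
```

Emit:
send_rows([
  [0.2,0.033,-0.02,-0.027,0],
  [0.2,0.033,-0.021,-0.026,0],
  [0.2,0.032,-0.02,-0.027,0],
  [0.2,0.033,-0.021,-0.027,0],
  [0.2,0.034,-0.039,0.002,0],
  [0.2,0.034,-0.04,0.002,0],
  [0.2,0.035,-0.039,0.001,0],
  [0.2,0.047,-0.008,0.001,-0.02],
])

```text
clock: 24.1
position: [0.4371, 0.0287, 0.2139]
ee_rot: [-0.001, 0.756, 0.655, -0.001]
contact_force: [1.6, 0.1, -0.5]
width: 0.0339
```

Emit:
send_rows([
  [0.2,0.048,-0.007,0.002,-0.02],
  [0.2,0.047,-0.006,0.001,-0.02],
  [0.2,0.048,-0.005,0.001,-0.02],
  [0.2,0,0,0,0],
  [0.2,0,0,0.045,0],
  [0.2,0,0,0.035,0],
  [0.2,0,0,0.01,0],
  [0.2,0,0,0,0],
])

```text
clock: 25.1
position: [0.4396, 0.1712, 0.1202]
ee_rot: [-0.0, 0.736, 0.677, -0.0]
contact_force: [0.4, 0.2, 0.0]
width: 0.0342
```

```bash
python3 - <<'E'
from h import *
s,p,y=pose(); print(s['clock'],p,wc(p),np.degrees(y),s['contact_force'],s['width'])
E
```

```text
25.1 [0.43964192 0.17121701 0.12023325] [37.1596904  44.67442565] 85.26407731268219 [0.41371273 0.16681429 0.02282491] 0.03417617650985078
```

Emit:
send_rows([
  [0.2,0,0,0.026,0],
  [0.2,0,0,0.007,0],
  [0.2,0,0,0.002,0],
  [0.2,0,0,0,0],
  [0.55,0,0,0,0],
  [0.55,0,0,0,0],
])

```text
clock: 25.85
position: [0.44, 0.172, 0.0858]
ee_rot: [0.0, 0.735, 0.678, 0.0]
contact_force: [-0.6, 0.7, -0.3]
width: 0.047
```

Emit:
send_rows([
  [0.55,0,0,-0.01,0],
  [0.55,0,0,-0.03,0],
  [0.55,0,0,-0.05,0],
  [0.6,0,0,-0.04,0],
  [0.6,0,0,-0.04,0],
  [0.6,0,0,-0.03,0],
])

```text
clock: 26.6
position: [0.4398, 0.172, 0.2881]
ee_rot: [0.001, 0.735, 0.678, 0.001]
contact_force: [0.5, 0.1, -0.5]
width: 0.0512
```

```bash
python3 - <<'E'
from h import *
s,p,y=pose(); print(s['clock'],p,wc(p),np.degrees(y),s['contact_force'],s['width'])
snap('wrist','w10.png')
snap('top','t10.png'); snap('scene','s10.png')
E
```

```text
26.6 [0.43984144 0.17195588 0.28811097] [37.91250407 44.53651622] 85.3168324195632 [ 0.48491036  0.05613472 -0.45267517] 0.05119180645604062
```

View pics/w10.png

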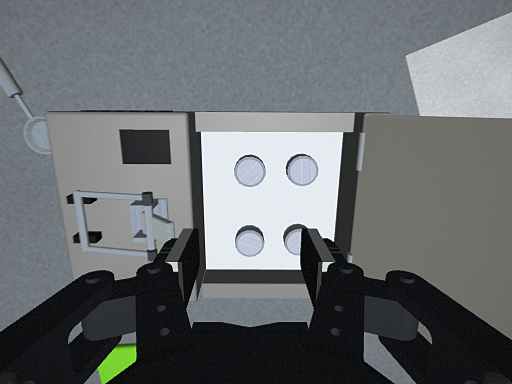

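View pics/t10.png

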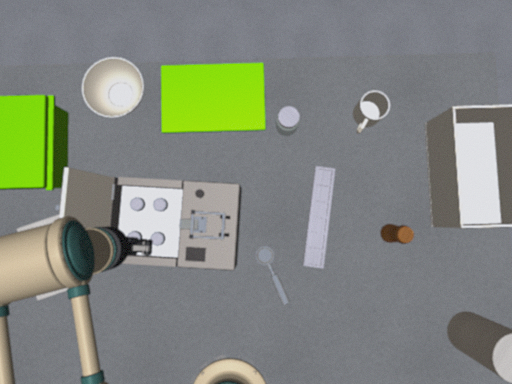

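View pics/s10.png

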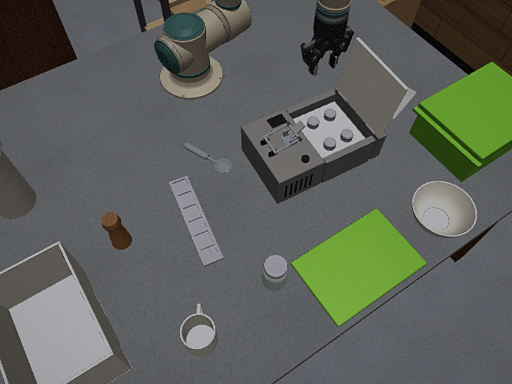

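```bash
python3 - <<'E'
from h import *
x,y=cw(265,60)
plan([(.44,.172,.35,None,0),(x,y,.35,-4.7,0),(x,y,.255,-4.7,0)])
E
```

```text
[[0, -0.0, -0.0, -0.031, np.float64(-0.0)], [0, -0.0, -0.0, -0.032, np.float64(-0.0)], [0, 0.025, -0.002, 0.0, np.float64(0.17)], [0, 0.025, -0.006, 0.0, np.float64(0.18)], [0, 0.023, -0.01, 0.0, np.float64(0.17)], [0, 0.021, -0.014, 0.0, np.float64(0.18)], [0, 0.018, -0.018, 0.0, np.float64(0.17)], [0, 0.015, -0.02, 0.0, np.float64(0.18)]]
[[0, 0.011, -0.023, 0.0, np.float64(0.17)], [0, 0.007, -0.024, 0.0, np.float64(0.18)], [0, 0.003, -0.025, 0.0, np.float64(0.17)], [0, -0.0, -0.0, 0.048, np.float64(0.0)], [0, -0.0, -0.0, 0.047, np.float64(0.0)]]
end [0.4436 0.3993 0.2553] -4.6
```

Emit:
send_rows([
  [0,0,0,-0.031,0],
  [0,0,0,-0.032,0],
  [0,0.025,-0.002,0,0.17],
  [0,0.025,-0.006,0,0.18],
  [0,0.023,-0.01,0,0.17],
  [0,0.021,-0.014,0,0.18],
  [0,0.018,-0.018,0,0.17],
  [0,0.015,-0.02,0,0.18],
])

```text
clock: 27.75
position: [0.4407, 0.3239, 0.3465]
ee_rot: [0.0, 0.977, 0.215, -0.002]
contact_force: [0.5, -0.7, 0.6]
width: 0.0
```

Emit:
send_rows([
  [0,0.011,-0.023,0,0.17],
  [0,0.007,-0.024,0,0.18],
  [0,0.003,-0.025,0,0.17],
  [0,0,0,0,0],
  [0,0,0,0,0],
])

```text
clock: 28.38
position: [0.4424, 0.3982, 0.3472]
ee_rot: [0.001, 0.999, -0.04, -0.001]
contact_force: [-0.8, -0.3, 1.2]
width: -0.0002
```

```bash
python3 - <<'E'
from h import *
s,p,y=pose(); print(s['clock'],p,wc(p),np.degrees(y),s['contact_force'],s['width'],s['qpos'])
snap('scene','s11.png'); snap('top','t11.png')
im=cv2.imread('pics/s11.png')[0:180,220:420]; cv2.imwrite('pics/s11a.png',cv2.resize(im,None,fx=3.3,fy=3.3,interpolation=cv2.INTER_CUBIC))
E
```

```text
28.375 [0.44242756 0.39822907 0.34722767] [263.62833673  60.61776872] -4.539040560998575 [-0.7847254  -0.29133389  1.15201734] -0.0001595694657966083 [ 6.16414717e-01  2.69964538e-01  1.23358234e+00 -6.48384928e-04
  1.64057812e+00  6.95589909e-01]
```

View pics/s11a.png

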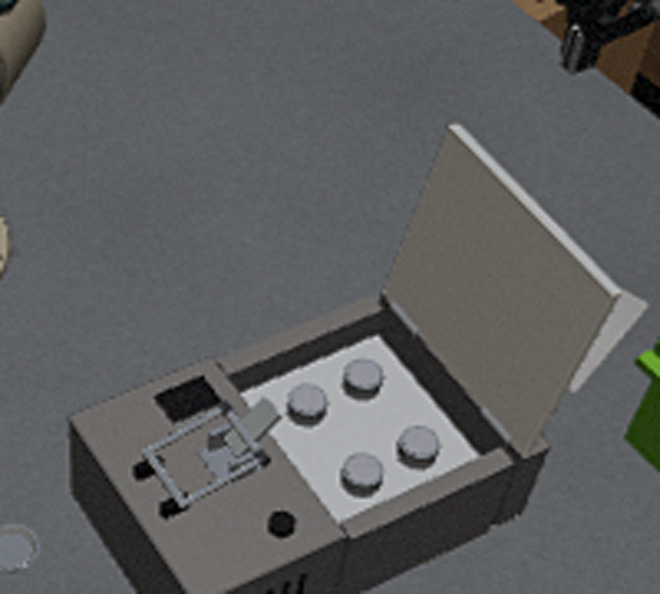

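View pics/t11.png

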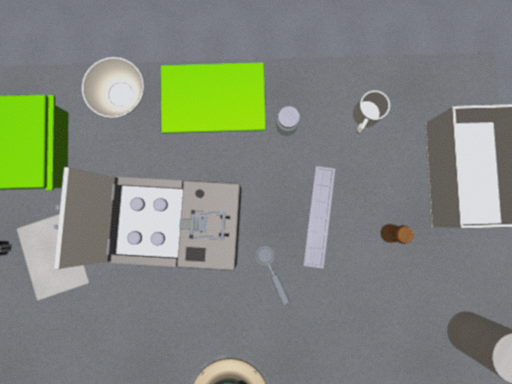

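```bash
python3 - <<'E'
from h import *
s,p,y=pose()
r=160; pts=[(265,255),(215,255),(165,255)]
for th in [1.35,1.2,1.05,.9,.75,.6,.45,.3,.2,.1]:
    pts.append((155-r*np.cos(th)+11*np.sin(th)+11, 109+r*np.sin(th)+11*np.cos(th)))
print(np.round(pts))
plan([(*cw(X,60),Z/1000,-4.7,0) for X,Z in pts],step=.035)
E
```

```text
[[265. 255.]
 [215. 255.]
 [165. 255.]
 [142. 268.]
 [118. 262.]
 [ 96. 253.]
 [ 75. 241.]
 [ 56. 226.]
 [ 40. 208.]
 [ 27. 188.]
 [ 16. 167.]
 [ 11. 152.]
 [  8. 136.]]
[[0, 0.0, -0.001, 0.031, np.float64(0.0)], [0, 0.0, -0.0, 0.031, np.float64(0.0)], [0, 0.0, -0.001, 0.031, np.float64(0.0)], [0, 0.0, 0.025, 0.0, np.float64(0.0)], [0, 0.0, 0.025, 0.0, np.float64(0.0)], [0, 0.0, 0.025, 0.0, np.float64(0.0)], [0, 0.0, 0.025, 0.0, np.float64(0.0)], [0, 0.0, 0.024, -0.013, np.float64(0.0)]]
[[0, 0.0, 0.023, 0.006, np.float64(0.0)], [0, 0.0, 0.023, 0.009, np.float64(0.0)], [0, 0.0, 0.02, 0.012, np.float64(0.0)], [0, -0.0, 0.019, 0.015, np.float64(0.0)], [0, -0.0, 0.016, 0.018, np.float64(0.0)], [0, -0.0, 0.014, 0.02, np.float64(0.0)], [0, -0.0, 0.01, 0.021, np.float64(0.0)], [0, -0.0, 0.005, 0.015, np.float64(0.0)]]
[[0, -0.0, 0.004, 0.016, np.float64(0.0)]]
end [0.422  0.1429 0.136 ] -4.6
```

Emit:
send_rows([
  [0,0,0,0.031,0],
  [0,0,0,0.031,0],
  [0,0,0,0.031,0],
  [0,0,0.025,0,0],
  [0,0,0.025,0,0],
  [0,0,0.025,0,0],
  [0,0,0.025,0,0],
  [0,0,0.024,-0.013,0],
])

```text
clock: 29.48
position: [0.4324, 0.2746, 0.2685]
ee_rot: [-0.001, 0.999, -0.041, 0.0]
contact_force: [0.3, 3.7, -1.4]
width: -0.0
```

```bash
python3 - <<'E'
from h import *
s,p,y=pose(); print(s['clock'],p,wc(p),np.degrees(y),s['contact_force'],s['width'])
snap('scene','s12.png'); snap('wrist','w12.png')
im=cv2.imread('pics/s12.png')[0:180,220:420]; cv2.imwrite('pics/s12a.png',cv2.resize(im,None,fx=3.3,fy=3.3,interpolation=cv2.INTER_CUBIC))
E
```

```text
29.475 [0.43238176 0.27464908 0.26854766] [139.64083084  60.43890616] -4.664679818770814 [ 0.34397262  3.7245506  -1.40901658] -1.14818422444968e-05
```

View pics/s12a.png

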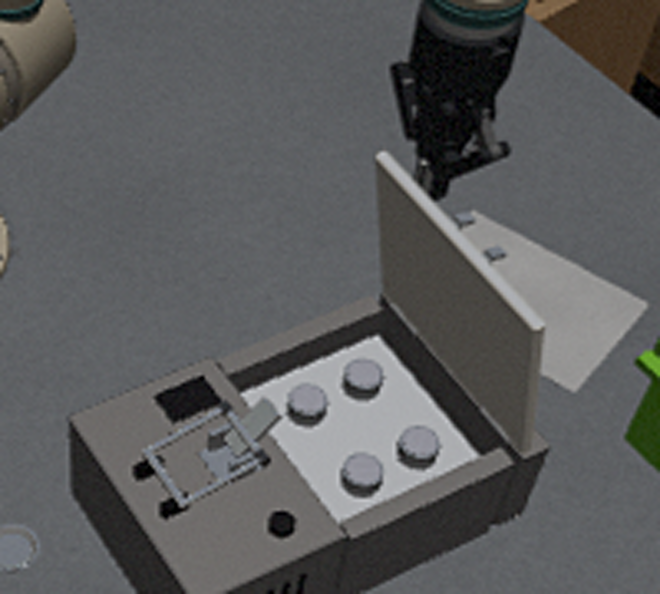

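Lid is moving under a 3.7 N push. Continue.

Emit:
send_rows([
  [0,0,0.023,0.006,0],
  [0,0,0.023,0.009,0],
  [0,0,0.02,0.012,0],
  [0,0,0.019,0.015,0],
  [0,0,0.016,0.018,0],
  [0,0,0.014,0.02,0],
  [0,0,0.01,0.021,0],
  [0,0,0,0,0],
])

```text
clock: 30.58
position: [0.4213, 0.15, 0.1662]
ee_rot: [0.001, 0.999, -0.041, -0.002]
contact_force: [-0.3, -0.1, -0.2]
width: 0.0
```

```bash
python3 - <<'E'
from h import *
s,p,y=pose(); print(s['clock'],p,wc(p),np.degrees(y),s['contact_force'],s['width'])
snap('scene','s13.png')
im=cv2.imread('pics/s13.png')[0:180,220:420]; cv2.imwrite('pics/s13a.png',cv2.resize(im,None,fx=3.3,fy=3.3,interpolation=cv2.INTER_CUBIC))
E
```

```text
30.575 [0.42131404 0.15004962 0.16617749] [14.5530758  61.19441356] -4.7071540950674615 [-0.26065014 -0.07867921 -0.15822504] 2.1432523978480367e-05
```

View pics/s13a.png

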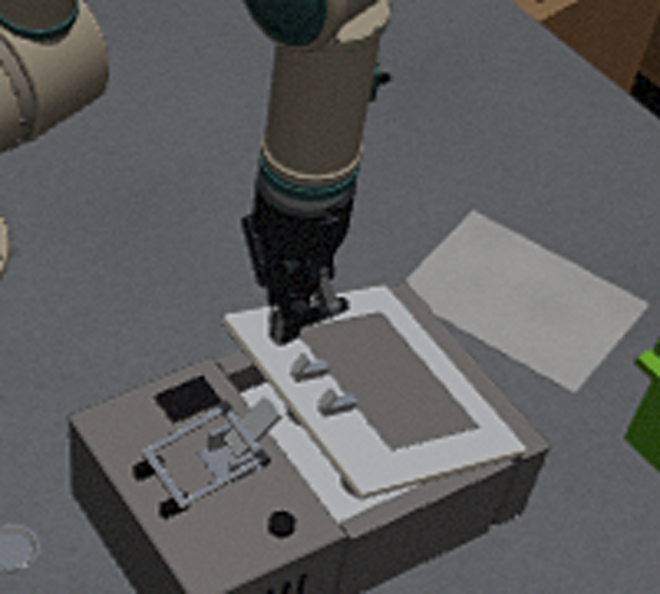

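Emit:
send_rows([
  [0,0,0.004,0.015,0],
  [0,0,0.002,0.015,0],
  [0,0,0,0.012,0],
  [0,0,0,0.004,0],
  [0,0,0,0.002,0],
  [0,0,0,0,0],
])

```text
clock: 31.38
position: [0.4223, 0.1451, 0.12]
ee_rot: [-0.0, 0.999, -0.04, 0.0]
contact_force: [-1.4, -1.0, 4.8]
width: -0.0003
```

```bash
python3 - <<'E'
from h import *
s,p,y=pose(); print(s['clock'],p,wc(p),s['contact_force'])
E
```

```text
31.375 [0.42230343 0.14511088 0.12002155] [ 9.71273346 59.80115196] [-1.39761076 -0.95447371  4.7508609 ]
```

Emit:
send_rows([
  [0,0,0,0.001,0],
  [0,0,0,0.001,0],
  [0,0,0,0,0],
])

```text
clock: 31.75
position: [0.4223, 0.1451, 0.1199]
ee_rot: [-0.0, 0.999, -0.04, 0.001]
contact_force: [-5.3, -2.1, 20.3]
width: 0.0
```

Emit:
send_rows([
  [0,0,0,-0.02,0],
  [0,0,0,-0.04,0],
  [0,0,0,-0.04,0],
  [0,-0.05,0,-0.02,0],
  [0,-0.05,0,0,0],
  [0,-0.03,0,0,0],
  [0,0,0,0,0],
])

```text
clock: 32.62
position: [0.2907, 0.1556, 0.2375]
ee_rot: [-0.0, 0.999, -0.04, 0.0]
contact_force: [1.9, 0.3, 0.7]
width: 0.0003
```

```bash
python3 - <<'E'
from h import *
s,p,y=pose(); print(s['clock'],p,wc(p),s['contact_force'])
snap('scene','s14.png'); snap('top','t14.png'); snap('wrist','w14.png')
im=cv2.imread('pics/s14.png')[80:210,230:400]; cv2.imwrite('pics/s14a.png',cv2.resize(im,None,fx=4.4,fy=4.4,interpolation=cv2.INTER_CUBIC))
im=cv2.imread('pics/t14.png')[165:280,100:250]; cv2.imwrite('pics/t14a.png',cv2.resize(im,None,fx=5,fy=5,interpolation=cv2.INTER_CUBIC))
E
```

```text
32.625 [0.29069012 0.15561607 0.23754724] [  9.32927398 191.83249312] [1.85925039 0.28856515 0.73946732]
```

View pics/s14a.png

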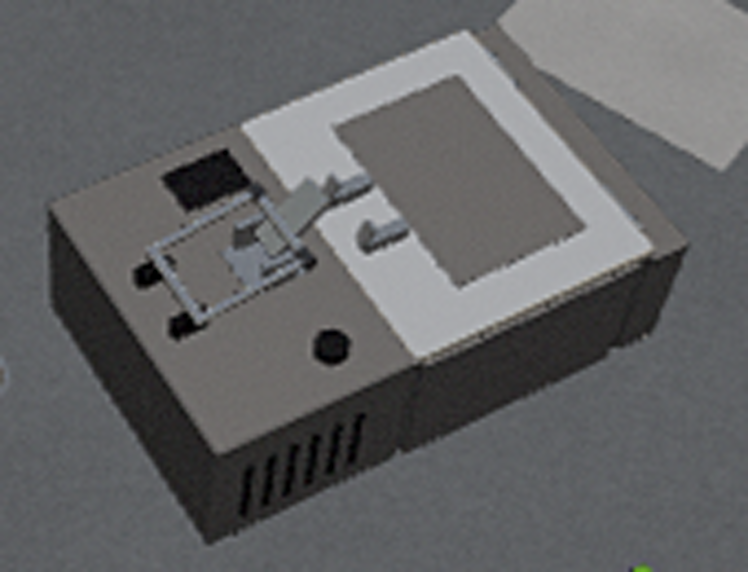

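View pics/t14a.png

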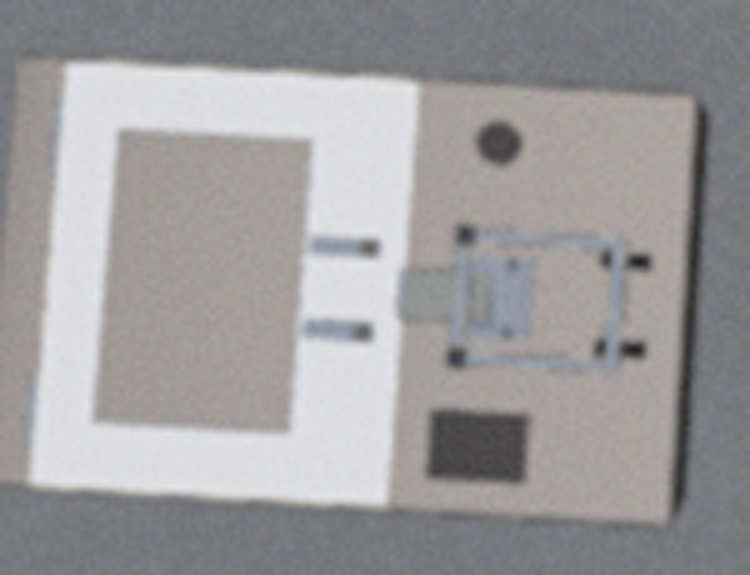

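View pics/w14.png

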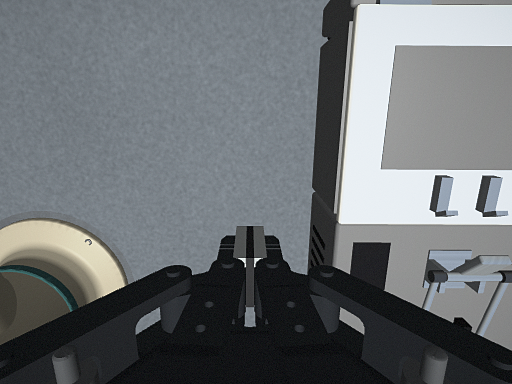

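```bash
python3 - <<'E'
from h import *
x,y=cw(-105,-10)
plan([(x,y,.27,85.3,.3)])
c=manip.calibration('top')
a=lambda u,v:(u/5+100,v/5+165)
for n,p,z in [('bar',(615,300),.138),('tip',(402,292),.174),('hookL',(370,247),.144),('hookR',(362,332),.144),('footend1',(310,244),.13),('footend2',(303,328),.13),('lidedgetop',(419,82),.12),('lidedgebot',(389,503),.12),('pinL',(465,233),.152),('pinR',(457,357),.152)]: print(n,wc(onz(c,*a(*p),z)))
E
```

```text
[[0.3, 0.022, 0.013, -0.004, np.float64(-0.17)], [0.3, 0.02, 0.016, -0.003, np.float64(-0.18)], [0.3, 0.016, 0.02, -0.004, np.float64(-0.17)], [0.3, 0.013, 0.022, -0.003, np.float64(-0.18)], [0.3, 0.009, 0.024, -0.004, np.float64(-0.17)], [0.3, 0.004, 0.025, -0.004, np.float64(-0.18)], [0.3, 0.0, 0.025, -0.003, np.float64(-0.17)], [0.3, -0.004, 0.025, -0.004, np.float64(-0.18)]]
[[0.3, -0.009, 0.024, -0.003, np.float64(-0.17)]]
end [0.4824 0.0253 0.2696] 85.3
bar [-136.59402401   -1.66175581]
tip [-37.71291389  -0.33423177]
hookL [-14.2268781  -21.10740886]
hookR [-13.36736909  20.91077821]
footend1 [ 19.07408475 -20.99379964]
footend2 [19.3775378  21.09965319]
lidedgetop [ -27.78615719 -106.5841069 ]
lidedgebot [-27.95966476 106.29329623]
pinL [-62.14334843 -30.52809271]
pinR [-62.45886668  30.158     ]
```

Emit:
send_rows([
  [0.3,0.022,0.013,-0.004,-0.17],
  [0.3,0.02,0.016,-0.003,-0.18],
  [0.3,0.016,0.02,-0.004,-0.17],
  [0.3,0.013,0.022,-0.003,-0.18],
  [0.3,0.009,0.024,-0.004,-0.17],
  [0.3,0.004,0.025,-0.004,-0.18],
  [0.3,0,0.025,-0.003,-0.17],
  [0.3,-0.004,0.025,-0.004,-0.18],
])

```text
clock: 33.78
position: [0.4623, 0.0386, 0.2658]
ee_rot: [-0.0, 0.789, 0.615, -0.0]
contact_force: [0.1, -0.4, 0.5]
width: 0.0258
```

Emit:
send_rows([
  [0.3,-0.009,0.024,-0.003,-0.17],
  [0.3,0,0,0,0],
  [0.3,0,0,0,0],
])

```text
clock: 34.15
position: [0.481, 0.0251, 0.2686]
ee_rot: [-0.001, 0.736, 0.677, -0.0]
contact_force: [-0.6, -0.8, 0.2]
width: 0.0256
```

```bash
python3 - <<'E'
from h import *
s,p,y=pose(); print(s['clock'],p,wc(p),np.degrees(y),s['contact_force'],s['width'])
c=manip.calibration('wrist'); snap('wrist','w15.png')
for q in [(-137,0,138),(-137,-22,134),(-137,22,134),(-6,21,144),(-6,-21,144),(-62,30,152),(-62,-30,152),(-38,0,174)]: print(q,proj(c,[*cw(q[0],q[1]),q[2]/1000]))
E
```

```text
34.15 [0.48101998 0.0250567  0.26861548] [-105.09079118   -8.61514251] 85.17301066458343 [-0.56650917 -0.80792143  0.19289546] 0.025622989974751924
(-137, 0, 138) [215.47291854 173.8324442 ]
(-137, -22, 134) [216.66279854 195.51646981]
(-137, 22, 134) [215.18495767 149.51665861]
(-6, 21, 144) [361.25378033 151.6152647 ]
(-6, -21, 144) [357.02368056 197.01912823]
(-62, 30, 152) [300.17164277 142.4807081 ]
(-62, -30, 152) [297.47633393 209.1457223 ]
(-38, 0, 174) [332.69229316 182.40663187]
```

View pics/w15.png

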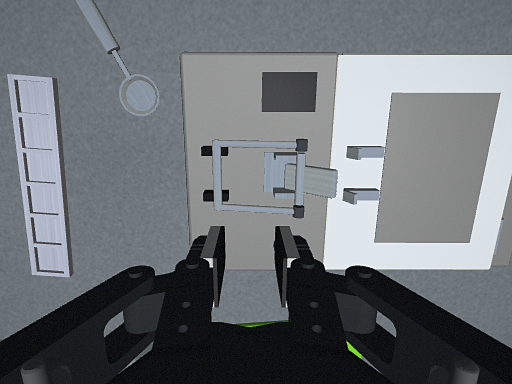

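```bash
python3 - <<'E'
from h import *
c=manip.calibration('wrist')
im=cv2.imread('pics/w15.png'); cv2.imwrite('pics/w15a.png',cv2.resize(im[120:230,180:400],None,fx=3.6,fy=3.6,interpolation=cv2.INTER_CUBIC))
print(wc(onz(c,217.5,175,.138)), wc(onz(c,301,144.5,.152)),wc(onz(c,298.5,211,.152)))
E
```

```text
[-134.98934746   -0.86942295] [-61.03279575  28.60963081] [-60.75794061 -31.49055577]
```

View pics/w15a.png

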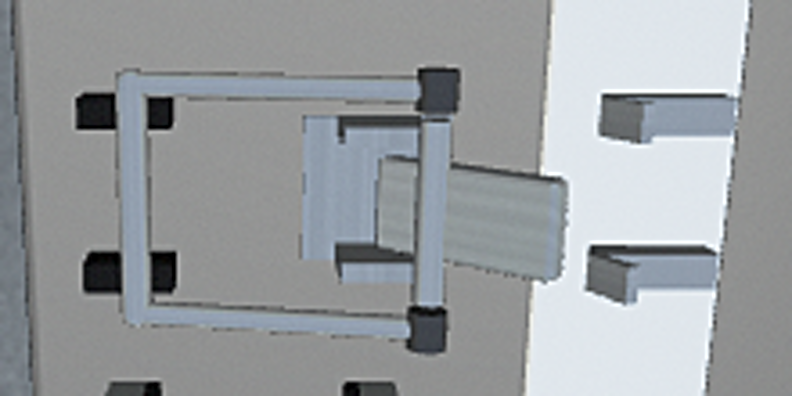

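```bash
python3 - <<'E'
from h import *
x,y=cw(-136,-.5)
plan([(x,y,.2,85.3,.35),(x,y,.15,85.3,.35)])
E
```

```text
[[0.35, -0.016, -0.004, 0.034, np.float64(-0.0)], [0.35, -0.015, -0.004, 0.035, np.float64(-0.0)], [0.35, -0.0, 0.0, 0.05, np.float64(-0.0)]]
end [ 0.4701 -0.0049  0.1498] 85.2
```

Emit:
send_rows([
  [0.35,-0.016,-0.004,0.034,0],
  [0.35,-0.015,-0.004,0.035,0],
  [0.35,0,0,0.04,0],
  [0.35,0,0,0.008,0],
  [0.35,0,0,0,0],
])

```text
clock: 34.83
position: [0.4707, -0.0048, 0.1528]
ee_rot: [0.0, 0.735, 0.678, 0.0]
contact_force: [0.6, -0.2, 0.1]
width: 0.0299
```

```bash
python3 - <<'E'
from h import *
s,p,y=pose(); print(s['clock'],p,wc(p),np.degrees(y),s['contact_force'],s['width'])
c=manip.calibration('wrist'); snap('wrist','w16.png')
print(proj(c,[*p[:2],.138]))
E
```

```text
34.825 [ 0.47070189 -0.00479482  0.15276382] [-135.69148874   -0.79376089] 85.32506260307238 [ 0.60447227 -0.2269785   0.12778579] 0.029888244202646783
[250.2635188  230.06051023]
```

View pics/w16.png

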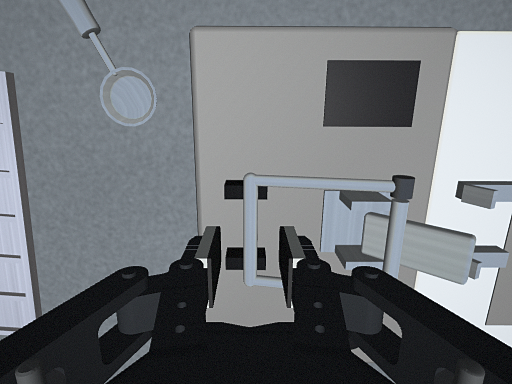

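Emit:
send_rows([
  [0.35,0,0,0.018,0],
  [0.35,0,0,0.008,0],
  [0.35,0,0,0.001,0],
  [0.35,0,0,0,0],
])

```text
clock: 35.38
position: [0.4712, -0.0052, 0.126]
ee_rot: [0.0, 0.735, 0.678, 0.0]
contact_force: [0.3, -0.3, 0.2]
width: 0.0296
```

```bash
python3 - <<'E'
from h import *
s,p,y=pose(); print(s['clock'],p,wc(p),np.degrees(y),s['contact_force'],s['width'])
E
```

```text
35.375 [ 0.47116762 -0.00517515  0.12599275] [-136.03211854   -1.28926629] 85.31635071778548 [ 0.28646235 -0.32781766  0.17169758] 0.029613543814734182
```

Emit:
send_rows([
  [0,0,0,0,0],
  [0,0,0,0,0],
  [0,0,0,0,0],
  [0,0,0,0,0],
], squeeze=20)

```text
clock: 35.88
position: [0.4711, -0.005, 0.1257]
ee_rot: [0.0, 0.735, 0.678, 0.001]
contact_force: [0.5, 1.0, 3.8]
width: 0.0069
```

```bash
python3 - <<'E'
from h import *
s,p,y=pose(); print(s['clock'],p,wc(p),np.degrees(y),s['contact_force'],s['width'])
C=np.array([-61.7,152.3]);R=75.8
ph=np.radians([191,180,168,156,144,132,120,108,96,84,72,60,48,36,24,14,6])
P=np.array([C+R*np.array([np.cos(a),np.sin(a)]) for a in ph]); d=np.diff(P,axis=0)/1000
acc=np.zeros(2); rows=[]
for q in d:
    acc+=q; r=np.round(acc,3); acc-=r; rows.append([0,float(r[0]),0,float(-r[1]),0])
for i in range(0,len(rows),8): print(rows[i:i+8])
print(P[-1])
E
```

```text
35.875 [ 0.47105281 -0.00497971  0.12569873] [-135.84680513   -1.15872898] 85.30381870834428 [0.45419373 0.96984774 3.81918339] 0.006875401094891998
[[0, -0.001, 0, -0.014, 0], [0, 0.001, 0, -0.016, 0], [0, 0.005, 0, -0.015, 0], [0, 0.008, 0, -0.014, 0], [0, 0.011, 0, -0.012, 0], [0, 0.013, 0, -0.009, 0], [0, 0.014, 0, -0.007, 0], [0, 0.015, 0, -0.003, 0]]
[[0, 0.016, 0, 0.0, 0], [0, 0.016, 0, 0.003, 0], [0, 0.014, 0, 0.007, 0], [0, 0.013, 0, 0.009, 0], [0, 0.011, 0, 0.012, 0], [0, 0.008, 0, 0.014, 0], [0, 0.004, 0, 0.012, 0], [0, 0.002, 0, 0.011, 0]]
[ 13.68475967 160.22325752]
```

Bar gripped (width 6.9 mm). Lift first part of the arc.

Emit:
send_rows([
  [0,-0.001,0,-0.014,0],
  [0,0.001,0,-0.016,0],
  [0,0.005,0,-0.015,0],
  [0,0.008,0,-0.014,0],
])

```text
clock: 36.38
position: [0.4718, 0.0073, 0.1853]
ee_rot: [0.001, 0.736, 0.677, -0.0]
contact_force: [0.7, -1.2, -0.7]
width: 0.0066
```

```bash
python3 - <<'E'
from h import *
s,p,y=pose(); print(s['clock'],p,wc(p),np.degrees(y),s['contact_force'],s['width'])
snap('scene','s17.png')
im=cv2.imread('pics/s17.png')[60:190,230:370]; cv2.imwrite('pics/s17a.png',cv2.resize(im,None,fx=4.4,fy=4.4,interpolation=cv2.INTER_CUBIC))
E
```

```text
36.375 [0.47179144 0.00728769 0.18526375] [-123.56027745   -0.88326926] 85.29694688366192 [ 0.70555165 -1.1785724  -0.65508641] 0.006638536188201446
```

View pics/s17a.png

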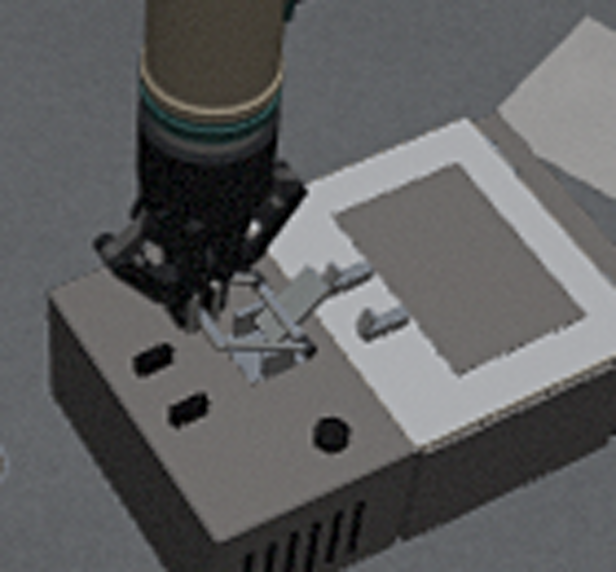

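Emit:
send_rows([
  [0,0.011,0,-0.012,0],
  [0,0.013,0,-0.009,0],
  [0,0.014,0,-0.007,0],
  [0,0.015,0,-0.003,0],
  [0,0.016,0,0,0],
  [0,0.016,0,0.003,0],
  [0,0.014,0,0.007,0],
  [0,0.013,0,0.009,0],
])

```text
clock: 37.42
position: [0.4812, 0.121, 0.196]
ee_rot: [-0.0, 0.735, 0.678, 0.001]
contact_force: [1.0, -0.8, 0.7]
width: 0.0068
```

```bash
python3 - <<'E'
from h import *
s,p,y=pose(); print(s['clock'],p,wc(p),np.degrees(y),s['contact_force'],s['width'])
snap('scene','s18.png')
im=cv2.imread('pics/s18.png')[60:190,230:370]; cv2.imwrite('pics/s18a.png',cv2.resize(im,None,fx=4.4,fy=4.4,interpolation=cv2.INTER_CUBIC))
E
```

```text
37.425 [0.48119353 0.12099411 0.19599104] [-9.4658038 -0.8770685] 85.33493817458883 [ 1.01143803 -0.79847032  0.74055655] 0.006839639473290167
```

View pics/s18a.png

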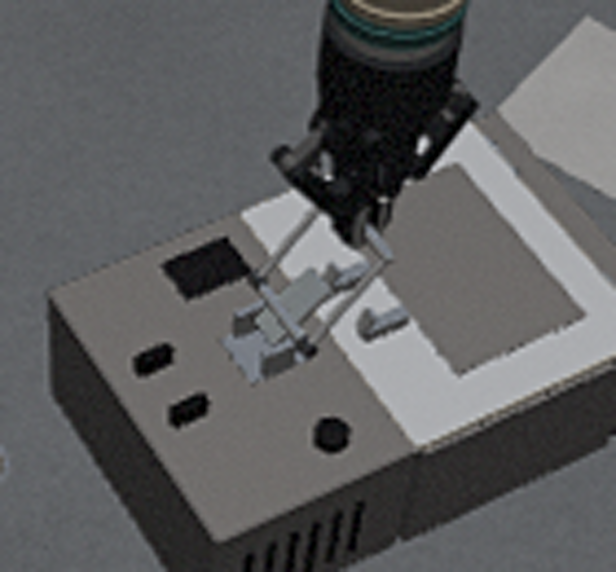

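Emit:
send_rows([
  [0,0.011,0,0.012,0],
  [0,0.008,0,0.014,0],
  [0,0.004,0,0.012,0],
  [0,0.002,0,0.011,0],
  [0,0,0,0.006,0],
  [0,0,0,0,0],
])

```text
clock: 38.22
position: [0.4831, 0.1457, 0.1401]
ee_rot: [-0.001, 0.736, 0.677, 0.001]
contact_force: [3.3, 6.6, 1.8]
width: 0.0069
```

```bash
python3 - <<'E'
from h import *
s,p,y=pose(); print(s['clock'],p,wc(p),np.degrees(y),s['contact_force'],s['width'])
snap('scene','s19.png'); snap('wrist','w19.png')
im=cv2.imread('pics/s19.png')[60:190,230:370]; cv2.imwrite('pics/s19a.png',cv2.resize(im,None,fx=4.4,fy=4.4,interpolation=cv2.INTER_CUBIC))
E
```

```text
38.225 [0.48314941 0.14565453 0.14008605] [15.27190999 -0.79278424] 85.2717241397264 [3.28490681 6.648414   1.80080075] 0.006946060002207405
```

View pics/s19a.png

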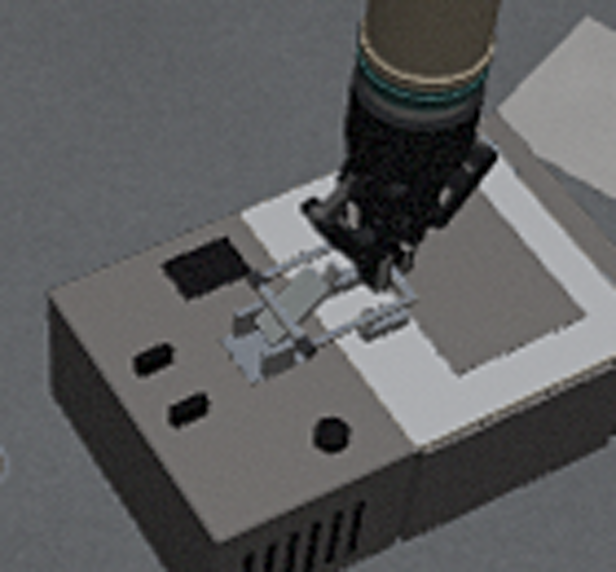

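View pics/w19.png

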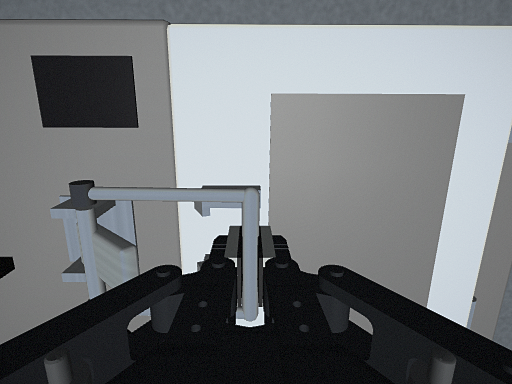

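Emit:
send_rows([
  [0,0,0,0,0],
  [0.1,0,0,0,0],
  [0.2,0,0,0,0],
  [0.25,0,0,0,0],
  [0.25,0,0,0,0],
])

```text
clock: 38.95
position: [0.4821, 0.1439, 0.1408]
ee_rot: [-0.0, 0.735, 0.678, -0.001]
contact_force: [0.3, 0.0, 0.2]
width: 0.0211
```

```bash
python3 - <<'E'
from h import *
s,p,y=pose(); print(s['clock'],p,wc(p),np.degrees(y),s['contact_force'],s['width'])
snap('wrist','w20.png')
E
```

```text
38.95 [0.48214593 0.14388298 0.14079274] [13.42364949  0.06120021] 85.30525452988486 [0.27639764 0.04353279 0.24567699] 0.021136554370776578
```

View pics/w20.png

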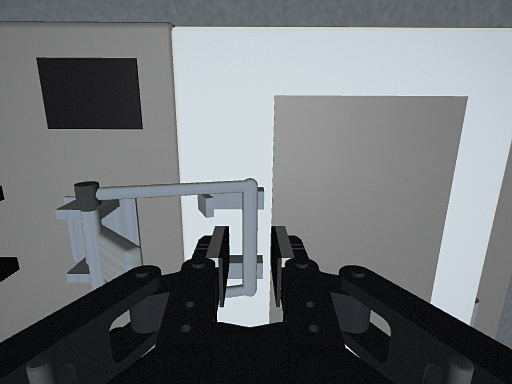

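Emit:
send_rows([
  [0.25,0,0,-0.015,0],
  [0.25,0,0,-0.03,0],
  [0.25,0,0,-0.04,0],
  [0.1,0,0,-0.03,0],
  [0,0,0,-0.01,0],
  [0,0,0,0,0],
])

```text
clock: 39.75
position: [0.4829, 0.1443, 0.2668]
ee_rot: [0.0, 0.735, 0.678, 0.001]
contact_force: [-0.2, 0.1, -1.6]
width: 0.0001
```

```bash
python3 - <<'E'
from h import *
s,p,y=pose(); print(s['clock'],p,wc(p),np.degrees(y),s['contact_force'],s['width'])
c=manip.calibration('wrist'); im=snap('wrist','w21.png'); snap('scene','s21.png')
im=cv2.imread('pics/s21.png')[60:190,230:370]; cv2.imwrite('pics/s21a.png',cv2.resize(im,None,fx=4.4,fy=4.4,interpolation=cv2.INTER_CUBIC))
for q in [(10.6,0,134),(-6,21,144),(-6,-21,144),(20,21,130),(20,-21,130),(-62,30,152),(-62,-30,152),(-38,0,174)]: print(q,proj(c,[*cw(q[0],q[1]),q[2]/1000]))
E
```

```text
39.75 [0.48293999 0.1443108  0.26682731] [13.91548622 -0.69487603] 85.31305350259098 [-0.19447224  0.10382718 -1.56819604] 0.00011150315857448738
(10.6, 0, 134) [246.43104687 181.10731319]
(-6, 21, 144) [227.59989497 160.67047175]
(-6, -21, 144) [228.47487536 205.64851788]
(20, 21, 130) [256.45936969 158.24957846]
(20, -21, 130) [256.21027727 201.23291259]
(-62, 30, 152) [161.35715025 151.76644219]
(-62, -30, 152) [166.43096525 217.79965153]
(-38, 0, 174) [186.07299848 192.30784333]
```

View pics/w21.png

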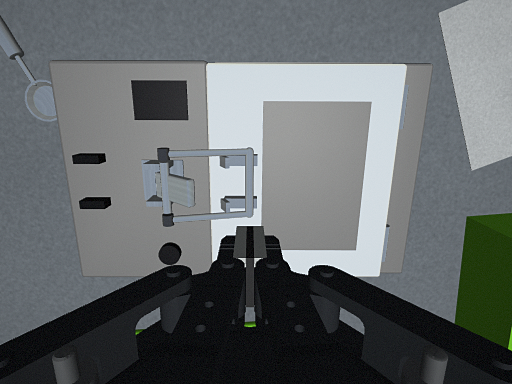

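View pics/s21a.png

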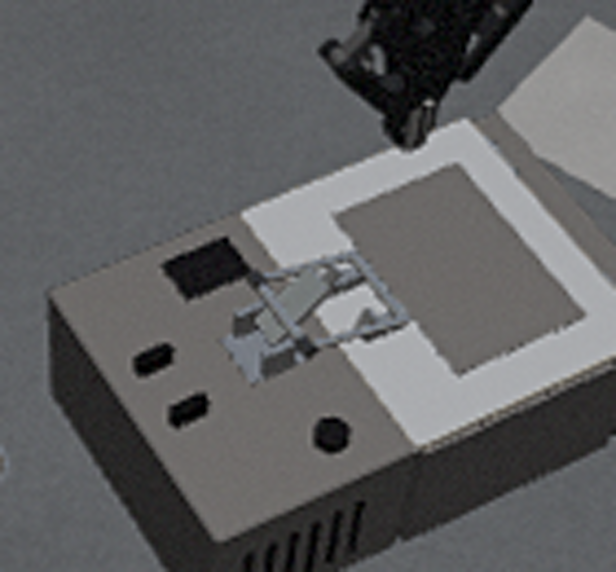

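```bash
python3 - <<'E'
from h import *
pts=[(-8,215),(-11,165),(-17,163),(-27,165),(-37,168),(-47,172)]
for L in [1.55,1.35,1.15,.95,.75,.55,.35,.2,.1,.03]:
    r=42; pts.append((-72-r*np.cos(L)+4*np.sin(L)+14.5,137+r*np.sin(L)+4*np.cos(L)))
print(np.round(pts,1))
plan([(*cw(X,0),Z/1000,85.3,0) for X,Z in pts],step=.03)
E
```

```text
[[ -8.  215. ]
 [-11.  165. ]
 [-17.  163. ]
 [-27.  165. ]
 [-37.  168. ]
 [-47.  172. ]
 [-54.4 179.1]
 [-62.8 178.9]
 [-71.  177. ]
 [-78.7 173.5]
 [-85.5 168.6]
 [-91.2 162.4]
 [-95.6 155.2]
 [-97.9 149.3]
 [-98.9 145.2]
 [-99.4 142.3]]
[[0, -0.011, 0.0, 0.025, np.float64(0.0)], [0, -0.011, 0.0, 0.025, np.float64(0.0)], [0, -0.001, 0.0, 0.025, np.float64(0.0)], [0, -0.002, 0.0, 0.025, np.float64(0.0)], [0, -0.006, 0.0, 0.002, np.float64(0.0)], [0, -0.01, 0.0, -0.002, np.float64(0.0)], [0, -0.01, 0.0, -0.003, np.float64(0.0)], [0, -0.01, 0.0, -0.004, np.float64(0.0)]]
[[0, -0.007, 0.0, -0.007, np.float64(0.0)], [0, -0.009, 0.0, 0.0, np.float64(0.0)], [0, -0.008, 0.0, 0.002, np.float64(0.0)], [0, -0.007, 0.0, 0.004, np.float64(0.0)], [0, -0.007, 0.0, 0.005, np.float64(0.0)], [0, -0.006, 0.0, 0.006, np.float64(0.0)], [0, -0.004, 0.0, 0.007, np.float64(0.0)], [0, -0.003, 0.0, 0.006, np.float64(0.0)]]
[[0, -0.001, 0.0, 0.004, np.float64(0.0)], [0, -0.0, 0.0, 0.003, np.float64(0.0)]]
end [0.4729 0.0316 0.1422] 85.3
```

Emit:
send_rows([
  [0,-0.011,0,0.025,0],
  [0,-0.011,0,0.025,0],
  [0,-0.001,0,0.025,0],
  [0,-0.002,0,0.025,0],
  [0,0,0,0,0],
  [0,0,0,0,0],
])

```text
clock: 40.6
position: [0.481, 0.1195, 0.1664]
ee_rot: [-0.0, 0.735, 0.678, -0.0]
contact_force: [0.5, 0.4, 0.3]
width: 0.0001
```

```bash
python3 - <<'E'
from h import *
s,p,y=pose(); print(s['clock'],p,wc(p),np.degrees(y),s['contact_force'],s['width'])
snap('wrist','w22.png'); snap('scene','s22.png')
im=cv2.imread('pics/s22.png')[60:190,230:370]; cv2.imwrite('pics/s22a.png',cv2.resize(im,None,fx=4.4,fy=4.4,interpolation=cv2.INTER_CUBIC))
E
```

```text
40.6 [0.48101309 0.11949547 0.16640663] [-10.97422051  -0.8208184 ] 85.31224744173207 [0.52904675 0.41071572 0.27774403] 8.69870246679307e-05
```

View pics/w22.png

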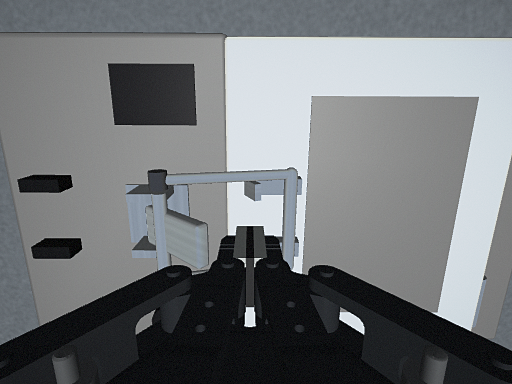

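View pics/s22a.png

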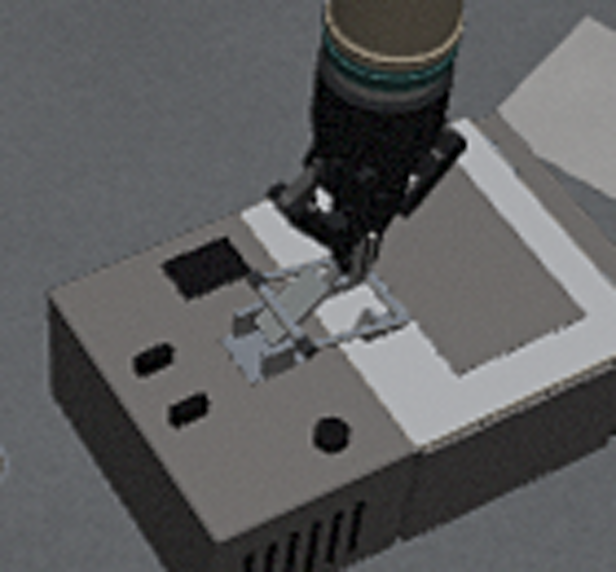

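Emit:
send_rows([
  [0,-0.006,0,0.002,0],
  [0,-0.01,0,-0.002,0],
  [0,-0.01,0,-0.003,0],
  [0,-0.01,0,-0.004,0],
  [0,-0.007,0,-0.007,0],
  [0,0,0,0,0],
])

```text
clock: 41.45
position: [0.4776, 0.0757, 0.1811]
ee_rot: [0.001, 0.736, 0.677, 0.0]
contact_force: [-0.2, -0.0, -0.5]
width: -0.0
```

```bash
python3 - <<'E'
from h import *
s,p,y=pose(); print(s['clock'],p,wc(p),np.degrees(y),s['contact_force'],s['width'])
snap('wrist','w23.png'); snap('scene','s23.png')
im=cv2.imread('pics/s23.png')[60:190,230:370]; cv2.imwrite('pics/s23a.png',cv2.resize(im,None,fx=4.4,fy=4.4,interpolation=cv2.INTER_CUBIC))
E
```

```text
41.45 [0.47760949 0.07567598 0.18105767] [-54.92513473  -1.04218121] 85.26554344467871 [-0.19531058 -0.0267843  -0.5113464 ] -3.573789267052333e-05
```

View pics/w23.png

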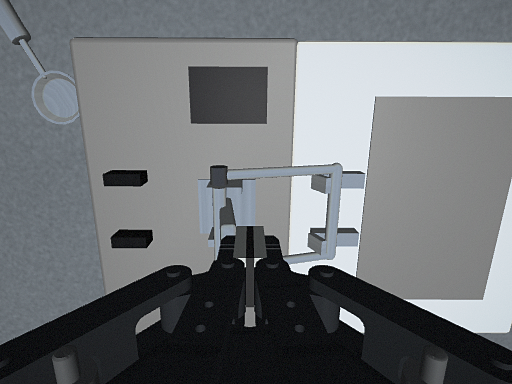

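View pics/s23a.png

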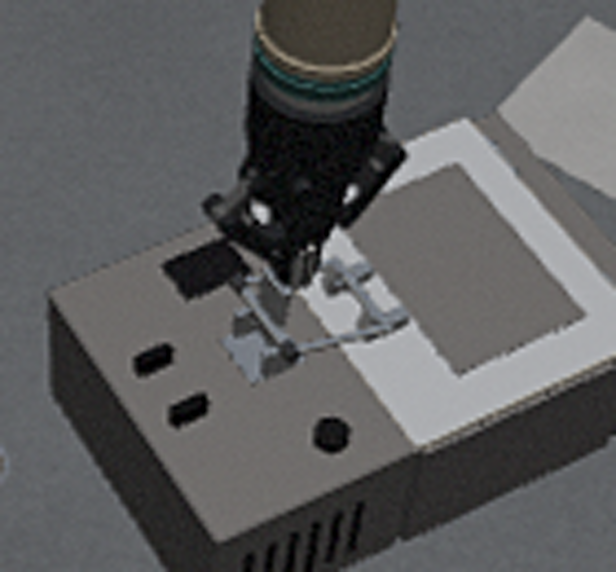

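Emit:
send_rows([
  [0,-0.009,0,0.001,0],
  [0,-0.008,0,0.003,0],
  [0,-0.007,0,0.004,0],
  [0,-0.007,0,0.005,0],
  [0,0,0,0,0],
])

```text
clock: 42.18
position: [0.4763, 0.0452, 0.1687]
ee_rot: [0.001, 0.736, 0.677, 0.002]
contact_force: [0.5, 1.7, 5.8]
width: 0.0004
```

```bash
python3 - <<'E'
from h import *
s,p,y=pose(); print(s['clock'],p,wc(p),np.degrees(y),s['contact_force'],s['width'])
c=manip.calibration('wrist');snap('wrist','w24.png'); snap('scene','s24.png')
im=cv2.imread('pics/s24.png')[60:190,230:370]; cv2.imwrite('pics/s24a.png',cv2.resize(im,None,fx=4.4,fy=4.4,interpolation=cv2.INTER_CUBIC))
E
```

```text
42.175 [0.47634257 0.04523197 0.16866941] [-85.3699312   -2.29000621] 85.27435275941059 [0.50164233 1.66039442 5.83820796] 0.00038183594842067074
```

View pics/w24.png

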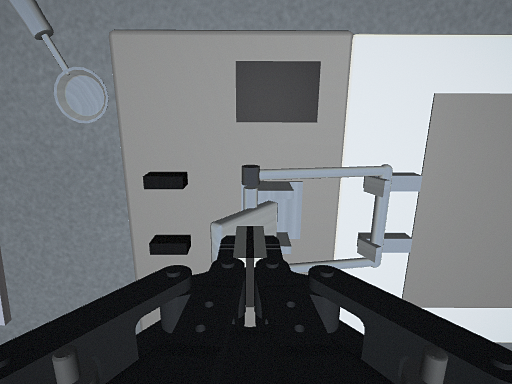

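View pics/s24a.png

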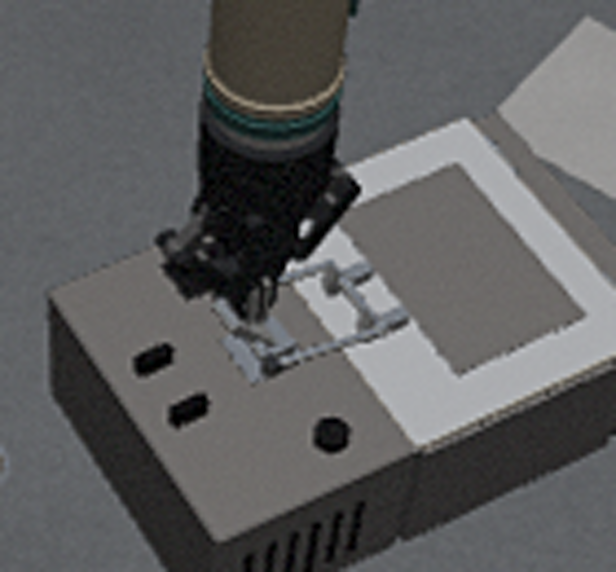

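Emit:
send_rows([
  [0,-0.006,0,0.006,0],
  [0,-0.004,0,0.007,0],
  [0,-0.003,0,0.006,0],
  [0,-0.001,0,0.005,0],
  [0,0,0,0.003,0],
  [0,0,0,0.002,0],
  [0,0,0,0,0],
])

```text
clock: 43.15
position: [0.4729, 0.0315, 0.1405]
ee_rot: [0.0, 0.735, 0.678, -0.001]
contact_force: [-5.6, -1.9, 20.4]
width: -0.0001
```

```bash
python3 - <<'E'
from h import *
s,p,y=pose(); print(s['clock'],p,wc(p),np.degrees(y),s['contact_force'],s['width'])
E
```

```text
43.15 [0.47286062 0.03146108 0.14054945] [-9.93810473e+01  4.45376588e-02] 85.351810581102 [-5.63236072 -1.91787353 20.41526524] -0.00014495263106845656
```

Emit:
send_rows([
  [0,0,0,-0.02,0],
  [0,0,0,-0.04,0],
  [0,0,0,-0.05,0],
  [0,0,-0.03,-0.03,0],
  [0,0,-0.04,0,0],
  [0,0,-0.03,0,0],
  [0,0,0,0,0],
])

```text
clock: 44.02
position: [0.3715, 0.0403, 0.2779]
ee_rot: [-0.001, 0.735, 0.678, -0.0]
contact_force: [0.6, -0.4, -0.6]
width: -0.0001
```

```bash
python3 - <<'E'
from h import *
s,p,y=pose(); print(s['clock'],p,wc(p),s['contact_force'])
snap('scene','s25.png'); snap('top','t25.png'); snap('wrist','w25.png')
im=cv2.imread('pics/s25.png')[80:210,230:400]; cv2.imwrite('pics/s25a.png',cv2.resize(im,None,fx=4.4,fy=4.4,interpolation=cv2.INTER_CUBIC))
im=cv2.imread('pics/t25.png')[165:280,100:250]; cv2.imwrite('pics/t25a.png',cv2.resize(im,None,fx=5,fy=5,interpolation=cv2.INTER_CUBIC))
E
```

```text
44.025 [0.37154497 0.04029446 0.2778722 ] [-98.93227601 101.74354596] [ 0.57783308 -0.35812686 -0.62504063]
```

View pics/s25a.png

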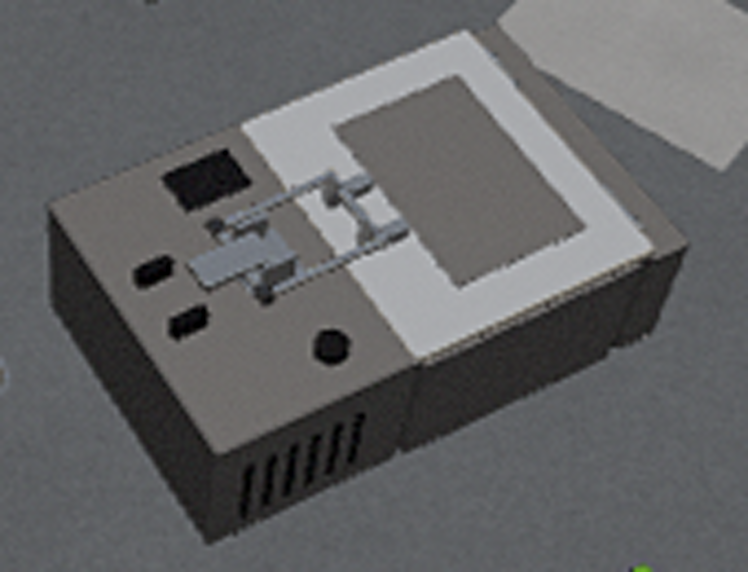

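View pics/t25a.png

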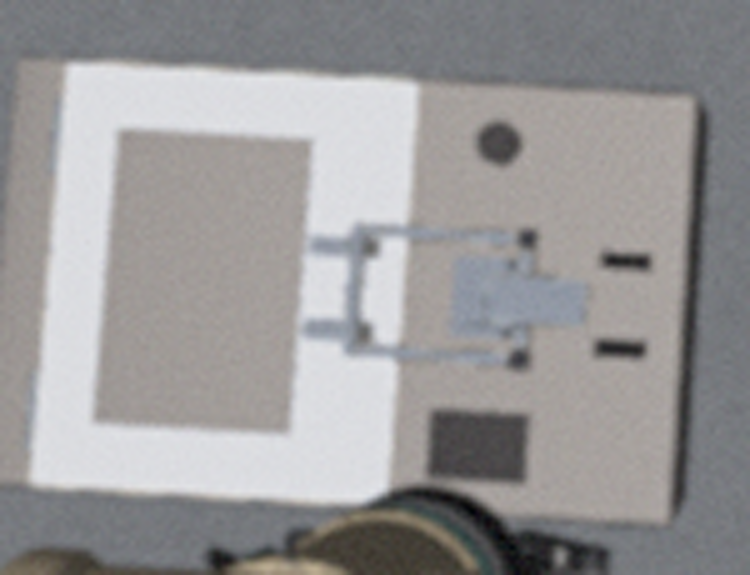

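View pics/t25.png

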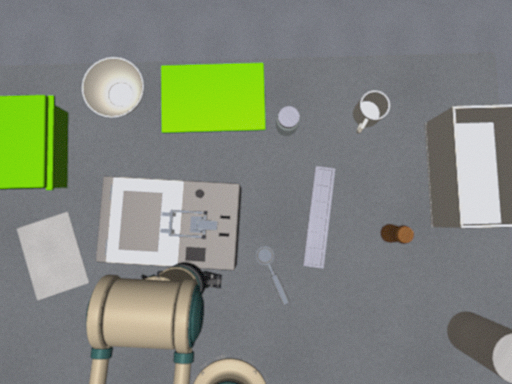

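View pics/w25.png

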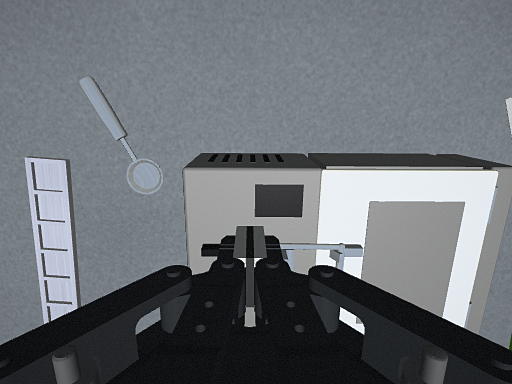

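```bash
python3 - <<'E'
from h import *
c=manip.calibration('top'); a=lambda u,v:(u/5+100,v/5+165)
for n,p,z in [('bar',(354,290),.134),('tip',(588,302),.139),('pinL',(528,238),.133),('pinR',(518,358),.133)]: print(n,wc(onz(c,*a(*p),z)))
print('mill',onz(c,405.8,234.5,.135),'jar',onz(c,289,116,.1))
E
```

```text
bar [-5.63145722  0.68861281]
tip [-1.23349827e+02  5.78840957e-02]
pinL [-90.59616943 -30.0564299 ]
pinR [-89.62545192  29.86666857]
mill [ 0.43566746 -0.46017555  0.135     ] jar [ 0.75333916 -0.18196203  0.1       ]
```

All as expected (bar at x −5.6 mm, loop axis about −90, lever tip −123; so the loop is stretched about 8 mm and the lever is flat). Handing in.

```bash
python3 - <<'E'
from rig import manip
print(manip.sign_off())
E
```

```text
the job is handed in; nothing more can be done
None
```

I handed the job in at about 44 s. The tins are packed, the lid is shut and latched, and nothing was knocked over; sign-off gives no verdict.

- **Tins:** The strip held four tins. I laid them flat in a 2 × 2 pattern on the well floor. Pictures just before shutting the lid showed all four apart and the strip empty. I could not see inside after the lid closed.
- **Lid:** I pushed it down on its outer face until it met about 20 N with its top at z 120 mm.
- **Loop:** I swung the bar over and dropped it behind the keeper lips.
- **Lever:** I pushed it over centre to its stop. After I let go it measured flat, with the tip at case x −123 mm.
- **Latch tension:** The bar measured at x −5.6 mm against the seat at −6 mm. The loop axis was at about x −90 mm, so the spring is stretched roughly 8 mm.
- **Jar and mill:** Both read the same positions in the top camera as at the start.
- **One reading I couldn't explain:** I saw a brief force of about 7 N while holding the bar over the keeper. It vanished when I released the bar, and I saw no effect from it.

No check failed. Positions from the wrist and top cameras differed by 2–3 mm for the case and up to 8 mm for the strip, so I re-aimed with a close wrist picture at each grasp.

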